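# Empty the sorting plate and tuck it under the reader's flap

### The arm

A 6-joint arm with a two-finger parallel gripper is mounted at the origin on the work surface. World frame = base frame: x ahead of the robot, y to its left, z up, the work surface at z = 0. Lengths are in mm, angles in rad, forces in N, time in s.
With the tool pointing down it reaches from about 350 to 975 mm from the base axis. Payload 7.1 kg.
Tool frame: the origin (TCP) lies at the very end of the fingers, on their centre line; the grasp point (between the pads) lies 19 mm behind it (ctrl.pinch_z is the distance from the TCP to the grasp point, in mm); z points along the fingers, y is the direction in which the jaws open and shut (so a half turn about z gives the same grasp; the last joint's range is limited). The gripper opens to 88 mm and grips with 3 to 60 N. Pads are 20 mm wide; open, the fingers measure 115 mm over their backs; the gripper's body (75 mm by 178 mm) begins 61 mm behind the grasp point.
Start: joints at [-1.13, 0.423, 1.63, -0, 1.089, -0.019], TCP at [277.37, -560.063, 222.675] pointing down, gripper open.
Joint ranges: [-3, 3], [-0.9, 2.11], [0.09, 2.58], [-1.31, 4.45], [0.11, 2.69], [-2.54, 2.54]. Speed limits (rad/s): [2.39, 2.39, 3.01, 3.14, 3.14, 3.14].

### API

Orientations are given as a rotation vector (axis times angle).
In Python, from workcell import ctrl gives the robot as it stands.
- The arm moves only by the shell command python3 -m inch 'ROWS' [OPENING]. ROWS is JSON, a list of rows, each an object with "xyz": the shift along the tool's x, y, z in cm, a list of three; "spin": the turn about the tool's z in degrees. A call has 1 to 20 rows; each row is the pose to reach, as a shift and turn from the pose measured when the call began, along the tool's axes at that moment; what a row does not reach only later rows make up. A row lasts 1/10 s, in which the tool goes at most 50 mm and 8.59 degrees, less where a joint would pass 70% of its speed; a pose out of reach is approached as far as the arm can. A call with a gripper value outside its range is refused whole. OPENING is the closure, from 0 (fully open) to 1 (shut), set as the call begins (- or left out, the last holds). The fingers move at their own pace and stop on an object; the grip force is fixed at half the most. Time passes only in rows, so rows that repeat a pose let the fingers close. It gives the time, the measured TCP pose, the force and the opening at its end, in the units of the state.
- ctrl.get_obs(): the state, without advancing time (a new reading comes with each control period).
- ctrl.get_image(name): name is "scene" or "top" or "wrist"; returns the picture (384x512x3 uint8, red, green, blue); there is no depth.
- ctrl.camera_info(name): a dict with "camera_matrix" (3x3 intrinsics, pixels), "R" (3x3) and "t" (3): a world point X has camera coordinates R X + t; the wrist camera has in their place "hand_eye" (4x4, takes a point from camera to tool coordinates, whose origin is the TCP and whose axes are the flange's). Camera axes: x right, y down, z forward; pixel columns grow to the right and rows downward; lengths in mm; the calibration is good to about 2 mm. A picture is of the moment at which its call begins: read the wrist's pose just before it. camera_info takes no time and is no camera call.
- ctrl.close_job(): hands the job in, once; it reports no verdict.
The state is a dict: "t": time; "qpos": joint angles; "qvel": joint speeds; "joint_torque": joint torques, N m; "ee_pos": TCP position; "orientation": TCP orientation; "ft_force": force on the tool from outside, world axes, zero at the start; "moment": the same for the moment, N m; "width": finger opening in mm.
Only numpy, scipy, OpenCV 4.12 (cv2) and the standard library are available. Lean on these libraries where they do the work, as an engineer would, in place of code of your own. Each camera call takes 0.05 s, during which the arm holds its last target. There are 200 camera calls.

### The job

Pick up the white sorting plate by its blue grip wall and tip the three used tube caps off its front edge into the orange tub, without touching the caps with the gripper. Then slide the plate's front edge well in under the yellow flap of the grey reader bed, without lifting the flap and with both front corners covered, and press the plate down flat on the bed against its springy red lifter bar. Finish still holding it pressed flat - do not let go - and leave the tub and everything else on the bench where they are.

Things in the scene. Friction and masses are not known exactly. Their poses are not given: they have to be found in the camera images.
- plate: White sorting plate, loose, about 160 g (varies), slippery plastic: a flat sheet 160 (x) x 100 (y) x 4 mm. Origin: centre of its underside; z up, +x to its plain front edge, the tuck edge. Low side lips (3 mm thick, up to 10 mm above the underside) run along y = +-48.5 mm from x = -30 to +40 mm. Starts on the bench on one side of the bed, tuck edge roughly away from the robot.
- tuck_left (a point): Left (+y) end of the plate's tuck edge, on the underside: x = 80, y = 50 mm of the plate.
- tuck_right (a point): Right (-y) end of the plate's tuck edge, on the underside: x = 80, y = -50 mm of the plate.
- plate_rear (a point): Middle of the plate's rear edge, on the underside: x = -80 mm of the plate.
- grip_wall (a point): Middle of the top of the blue grip wall, which stands on the plate across its y at x = -40 mm: 12 mm thick (x), 70 mm long (y), its top 32 mm above the plate's underside. To be pinched from above, fingers closing along the plate's x.
- cap_a: The red tube cap, origin at the centre of its underside: a loose plastic cylinder 23 mm in diameter and 16 mm tall, 12 g, standing on the front half of the plate (between the grip wall and the tuck edge). It slides off over the tuck edge when the plate is tipped, tuck edge down, to 25 to 35 degrees or more.
- cap_b: The green tube cap, origin at the centre of its underside: a loose plastic cylinder 23 mm in diameter and 16 mm tall, 12 g, standing on the front half of the plate (between the grip wall and the tuck edge). It slides off over the tuck edge when the plate is tipped, tuck edge down, to 25 to 35 degrees or more.
- cap_c: The violet tube cap, origin at the centre of its underside: a loose plastic cylinder 23 mm in diameter and 16 mm tall, 12 g, standing on the front half of the plate (between the grip wall and the tuck edge). It slides off over the tuck edge when the plate is tipped, tuck edge down, to 25 to 35 degrees or more.
- tub: Orange discard tub, open on top, loose, 0.5 kg: 170 x 170 x 60 mm outside, walls and floor 4 mm. Origin: centre of its underside; z up. Starts on the other side of the bed from the plate.
- bed: Grey reader bed fixed on the bench, 200 (x) x 150 (y) mm, flat top 12 mm above the bench. Origin: centre of its underside; +x to the flap end, roughly away from the robot. A dark stop, 14 mm tall, stands at the far end, its face at x = 85 mm. Thin white lines at y = +-62 mm mark the lane.
- flap_edge (a point): Point under the middle of the flap's free edge when the flap lies down: x = 45 mm of the bed, 10 mm above the bed's top.
- flap (a joint): Yellow flap, 130 mm wide (y), 40 mm long, 3 mm thick, light, hinged at the bed's far end (x = 85 mm, 22 mm above its top). It slopes down towards the robot over the bed like a shingle; its free edge at x = 45 mm leaves a 10 mm gap over the bed's top, more further in. Rad: 0 lying down, growing as lifted (0.1 is 4 mm at the edge); it swings back by itself.
- lifter (a joint): Red round lifter bar, 76 mm long across y, 16 mm wide, at x = -60 mm of the bed. Sprung: it stands 8 mm proud of the bed's top. Value: m pressed down, 0 up, 0.008 level with the bed's top. Takes 3 N to start and 6 N when level, more than the plate's weight, so the plate rises when not held down; the plate can slide over it.
- tube_rack: Bystander, loose: blue test-tube rack, 70 x 200 mm, 96 mm tall with its tubes. Origin: centre of its underside.
- slide_box: Bystander, loose: closed wooden slide box, 90 x 190 x 35 mm. Origin: centre of its underside.
- wash_bottle: Bystander, loose: pale wash bottle with red cap and spout, 66 mm diameter, about 200 mm tall. Origin: centre of its underside.
- beaker: Bystander, loose: glass beaker, 80 mm diameter, 100 mm tall. Origin: centre of its underside.
- dishes: Bystander, loose: stack of flat round culture dishes, 90 mm diameter, 42 mm tall. Origin: centre of its underside.
- timer: Bystander, loose: ivory bench timer, 60 x 70 x 50 mm. Origin: centre of its underside.
Things that resemble listed ones, but are neither listed nor needed, are in the scene too. Of the things like the plate, leave any that is turquoise; of the rest the larger one is meant.

How it is judged:
By the outcome, as a careful person would: the job done as asked, in the order asked, and still so for the second after the job is handed in, while the arm keeps its last pose, push and grip.
It also fails if it takes over 50 s, if anything falls off the work surface, if the arm or the gripper's body presses on something with over 40 N, if the wrist force passes 120 N, or if a joint passes its speed limit or range.

## Working session

There is one attempt and no reset: what is moved stays moved. The work goes in short steps, Python scripts to look and compute and a shell command to move; the robot and the scene stay as the last step left them, time stands still between calls to the robot, and variables do not carry over. Pictures are saved under pics/ and viewed, about 8 in all and at most 12, crops included, and the job is handed in when it is done.

```bash
ls; mkdir -p pics
python3 - <<'E'
from workcell import ctrl
import cv2,json
print(ctrl.get_obs())
for n in("top","scene","wrist"):
    print(n,ctrl.camera_info(n))
for n in("top","scene"):
    cv2.imwrite(f"pics/{n}0.png",cv2.resize(ctrl.get_image(n)[:,:,::-1],(800,600),interpolation=cv2.INTER_CUBIC))
E
```

```text
pics
{'t': 0.0, 'qpos': array([-1.12995265e+00,  4.23817244e-01,  1.63065509e+00, -4.18757599e-05,
        1.08860552e+00, -1.90203587e-02]), 'qvel': array([-0.00057884,  0.00013615,  0.00034397,  0.00060171,  0.00106165,
       -0.00110337]), 'joint_torque': array([ 1.86398705e-03, -5.44626260e+01, -2.73668307e+01,  6.44523581e-02,
        2.27531459e-02, -8.47896695e-05]), 'ee_pos': array([ 277.16302038, -559.58291932,  221.93014506]), 'orientation': array([-3.05749836e+00, -7.15705053e-01,  5.45121148e-04]), 'ft_force': array([ 0.12195016, -0.12304571, -0.57261965]), 'moment': array([ 0.05552287, -0.01442326,  0.00343291]), 'width': 87.48516964018803}
top {'camera_matrix': array([[362.61222772,   0.        , 252.6292781 ],
       [  0.        , 362.61222772, 190.71038609],
       [  0.        ,   0.        ,   1.        ]]), 'R': array([[-0.02233568, -0.99966536, -0.01304914],
       [-0.98619492,  0.02417307, -0.16381463],
       [ 0.16407525,  0.00921009, -0.98640483]]), 't': array([  17.80500126,  491.93248988, 1380.40399844])}
scene {'camera_matrix': array([[347.93258402,   0.
[... 171 characters left out ...]
01601613],
       [ 0.41407173,  0.46383751, -0.78319817],
       [-0.54061687, -0.56691206, -0.62156586]]), 't': array([ 347.53216384, -181.34945177, 1475.40940182])}
wrist {'camera_matrix': array([[317.03846952,   0.        , 257.1335697 ],
       [  0.        , 317.03846952, 189.24411404],
       [  0.        ,   0.        ,   1.        ]]), 'hand_eye': array([[ 1.72908002e-04, -9.61222348e-01, -2.75774487e-01,
         7.49069918e+01],
       [ 9.99999970e-01,  2.14183913e-04, -1.19555538e-04,
         3.43902732e-01],
       [ 1.73985914e-04, -2.75774458e-01,  9.61222356e-01,
        -1.61813663e+02],
       [ 0.00000000e+00,  0.00000000e+00,  0.00000000e+00,
         1.00000000e+00]])}
```

View pics/top0.png

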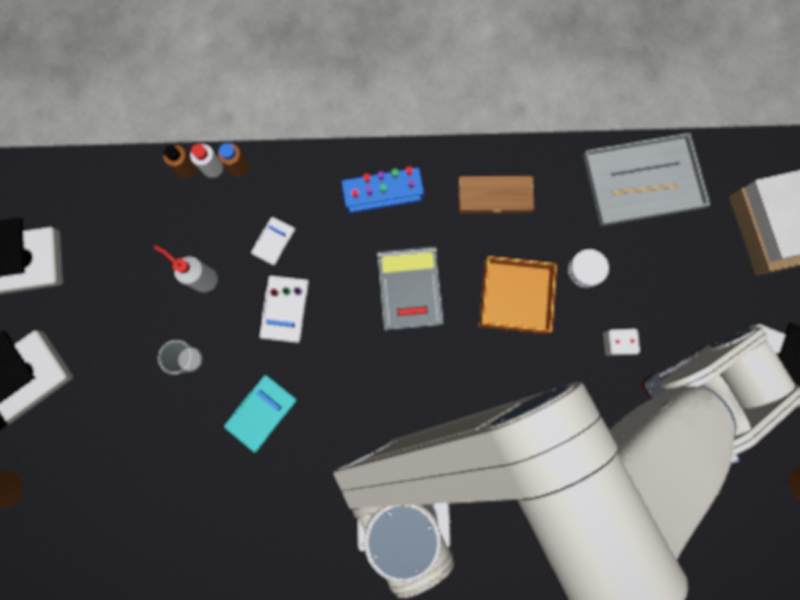

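View pics/scene0.png

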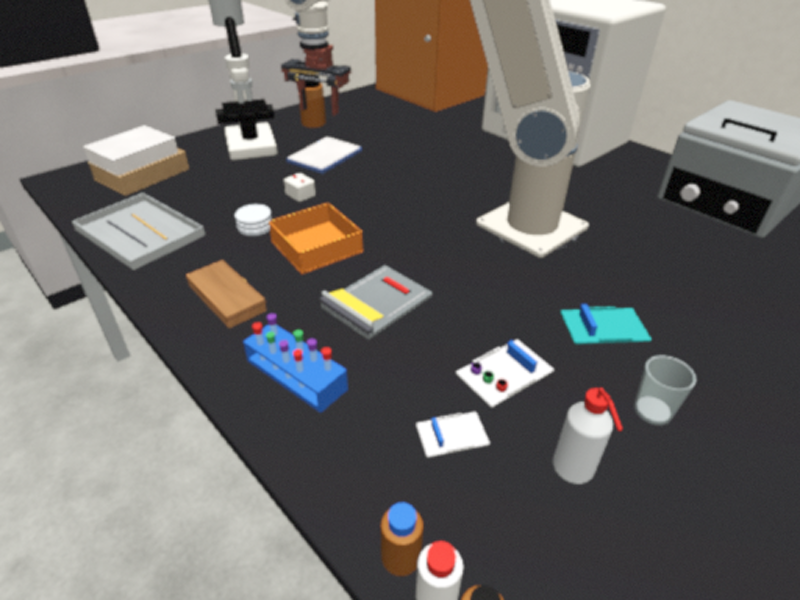

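Top view: the plate (about 285,310) carries three caps. The bed is at about (410,290), with its flap far and its red bar near. The tub is at about (518,295). The scene view agrees. The moves have no tilt term, so I'll check the command's help and enlarge the key region.

```bash
python3 -m inch --help 2>&1 | head -30
cat > h.py <<'E'
import numpy as np
from workcell import ctrl
from scipy.spatial.transform import Rotation as Ro
def w(n,u,v,z):
    c=ctrl.camera_info(n);K=c["camera_matrix"];R=c["R"];t=c["t"]
    d=R.T@np.linalg.solve(K,[u,v,1.]);o=-R.T@t
    return o+d*(z-o[2])/d[2]
def st():
    o=ctrl.get_obs();R=Ro.from_rotvec(o["orientation"]).as_matrix()
    return o,R
def pr():
    o,R=st();print("t%.2f"%o["t"],"p",o["ee_pos"].round(1),"x",R[:,0].round(3),"y",R[:,1].round(3),"z",R[:,2].round(3),"F",o["ft_force"].round(1),"w%.1f"%o["width"],"q",o["qpos"].round(3))
def need(target,yaw_y=None):
    "tool-frame shift (cm) to reach a world TCP"
    o,R=st();print("shift cm",(R.T@(np.array(target)-o["ee_pos"])/10).round(2))
E
python3 - <<'E'
from h import *
import cv2
im=ctrl.get_image("top")[:,:,::-1]
c=im[150:220,160:365]
cv2.imwrite("pics/crop1.png",cv2.resize(c,(780,int(780/205*70)),interpolation=cv2.INTER_CUBIC))
pr()
E
```

```text
invalid input: not JSON, or not a number
t0.15 p [ 277.2 -559.7  222.1] x [0.896 0.444 0.   ] y [ 0.444 -0.896 -0.001] z [-0.001  0.001 -1.   ] F [-0.2  0.5 -0.7] w88.0 q [-1.13   0.424  1.63  -0.     1.089 -0.019]
```

View pics/crop1.png

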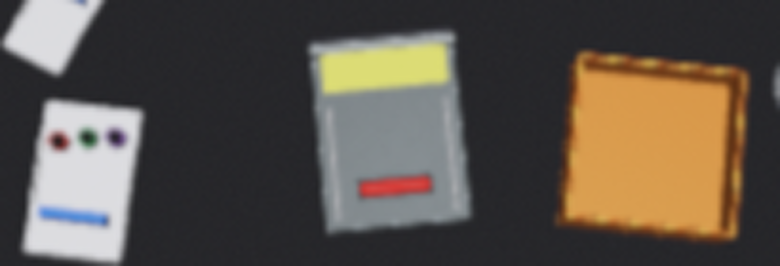

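Run:
```python
from h import *
s=780/205
def P(L,z): return np.array([w("top",160+(u+.5)/s-.5,150+(v+.5)/s-.5,z) for u,v in L])
np.set_printoptions(precision=1,suppress=True)
p=P([(47,100),(143,110),(122,262),(24,252)],2);print("plate",p[:,:2].tolist(),p.mean(0));f=(p[0]+p[1]-p[2]-p[3])/2;print("len",np.linalg.norm(f),np.degrees(np.arctan2(f[1],f[0])),np.linalg.norm(p[0]-p[1]))
g=P([(40,211),(108,219)],32);print("wall top",g, g.mean(0))
b=P([(328,233),(470,219)],12);e=P([(310,48),(454,35)],26);print("bed",b,e)
f=(e.mean(0)-b.mean(0));print(np.linalg.norm(f[:2]),np.degrees(np.arctan2(f[1],f[0])),((e.mean(0)+b.mean(0))/2))
print("flapedge",P([(323,95),(450,83)],24).mean(0)); print("lifter",P([(360,188),(432,184)],18).mean(0))
t=P([(578,52),(748,72),(736,240),(558,223)],60);print("tub",t,t.mean(0))
```

```text
plate [[567.6702596265281, 333.1725109433449], [554.2047535905049, 230.35017499314117], [392.3992827182259, 251.94074275612977], [405.3319811947749, 355.06892539229216]] [479.9 292.6   2. ]
len 163.52391861343747 -7.641150638797254 103.70030194296801
wall top [[444.4 331.7  32. ]
 [434.4 261.2  32. ]] [439.4 296.5  32. ]
bed [[ 416.7   35.3   12. ]
 [ 427.8 -113.    12. ]] [[ 611.6   50.1   26. ]
 [ 621.8 -102.1   26. ]]
194.8665104287821 3.7732547616915624 [519.5 -32.4  19. ]
flapedge [565.8 -29.5  24. ]
lifter [463.5 -36.7  18. ]
tub [[ 591.9 -226.4   60. ]
 [ 566.5 -398.7   60. ]
 [ 394.6 -374.9   60. ]
 [ 416.  -197.7   60. ]] [ 492.2 -299.4   60. ]
```

```bash
python3 -m inch '[{"xyz":[0,0,-5],"spin":0},{"xyz":[0,0,-10],"spin":0},{"xyz":[0,0,-15],"spin":0},{"xyz":[0,0,-20],"spin":0},{"xyz":[0,0,-25],"spin":0},{"xyz":[0,0,-30],"spin":0},{"xyz":[0,0,-35],"spin":0},{"xyz":[0,0,-40],"spin":0},{"xyz":[0,0,-50],"spin":0},{"xyz":[0,0,-60],"spin":0},{"xyz":[0,0,-70],"spin":0},{"xyz":[0,0,-80],"spin":0}]'; python3 -c "from h import *;pr()"
```

```text
t: 1.35
ee_pos: [277.3, -560.0, 815.3]
orientation: [3.057, 0.716, 0.001]
ft_force: [0.2, -1.1, 1.2]
width: 87.9
t1.35 p [ 277.3 -560.   815.3] x [ 0.896  0.444 -0.   ] y [ 0.444 -0.896  0.002] z [ 0.001 -0.002 -1.   ] F [ 0.2 -1.1  1.2] w87.9 q [-1.13   0.434  0.317  0.     2.389 -0.019]
```

```bash
python3 -m inch '[{"xyz":[0,0,-5],"spin":0},{"xyz":[0,0,-10],"spin":0},{"xyz":[0,0,-15],"spin":0},{"xyz":[0,0,-20],"spin":0},{"xyz":[0,0,-25],"spin":0}]'; python3 -c "from h import *;pr()"
```

```text
t: 1.85
ee_pos: [220.2, -444.4, 920.6]
orientation: [-3.039, -0.711, 0.006]
ft_force: [-1.0, 0.7, 0.3]
width: 87.8
t1.85 p [ 220.2 -444.4  920.6] x [0.896 0.444 0.001] y [ 0.444 -0.896 -0.021] z [-0.008  0.019 -1.   ] F [-1.   0.7  0.3] w87.8 q [-1.135e+00  3.870e-01  8.700e-02  2.000e-03  2.689e+00 -2.300e-02]
```

```bash
python3 -c "
from h import *
need([850,55,480]);need([0,0,920])"
```

```text
shift cm [ 78.54 -15.88  44.5 ]
shift cm [-1.000e-02 -4.959e+01  1.100e+00]
```

```bash
python3 -m inch '[{"xyz":[39,-8,22],"spin":-80},{"xyz":[39,-8,22],"spin":-80},{"xyz":[39,-8,22],"spin":-80},{"xyz":[39,-8,22],"spin":-80},{"xyz":[39,-8,22],"spin":-80},{"xyz":[39,-8,22],"spin":-80},{"xyz":[39,-8,22],"spin":-80},{"xyz":[39,-8,22],"spin":-80},{"xyz":[39,-8,22],"spin":-80},{"xyz":[39,-8,22],"spin":-80},{"xyz":[78.5,-16,44],"spin":-157},{"xyz":[78.5,-16,44],"spin":-157},{"xyz":[78.5,-16,44],"spin":-157},{"xyz":[78.5,-16,44],"spin":-157},{"xyz":[78.5,-16,44],"spin":-157},{"xyz":[78.5,-16,44],"spin":-157},{"xyz":[78.5,-16,44],"spin":-157},{"xyz":[78.5,-16,44],"spin":-157},{"xyz":[78.5,-16,44],"spin":-157},{"xyz":[78.5,-16,44],"spin":-157}]'; python3 -c "from h import *;pr()"
```

```text
t: 3.85
ee_pos: [850.6, 59.6, 475.7]
orientation: [0.101, -3.122, -0.032]
ft_force: [0.2, -0.5, -0.9]
width: 87.9
t3.85 p [850.6  59.6 475.7] x [-0.998 -0.065  0.018] y [-0.065  0.998  0.021] z [-0.019  0.02  -1.   ] F [ 0.2 -0.5 -0.9] w87.9 q [ 0.049  0.715  0.6    0.021  1.844 -1.582]
```

```bash
python3 -m inch '[{"xyz":[-50,0,0],"spin":0},{"xyz":[-50,0,0],"spin":0},{"xyz":[-50,0,0],"spin":0},{"xyz":[-50,0,0],"spin":0},{"xyz":[-50,0,0],"spin":0},{"xyz":[-50,0,0],"spin":0},{"xyz":[-50,0,0],"spin":0},{"xyz":[-50,0,0],"spin":0}]'; python3 -c "from h import *;pr()"
```

```text
t: 4.65
ee_pos: [974.7, 66.9, 395.3]
orientation: [-0.1, 3.118, 0.034]
ft_force: [0.4, -0.2, -0.1]
width: 87.6
t4.65 p [974.7  66.9 395.3] x [-0.998 -0.064 -0.022] y [-0.065  0.998  0.021] z [ 0.021  0.022 -1.   ] F [ 0.4 -0.2 -0.1] w87.6 q [ 0.05   1.072  0.086  0.023  1.961 -1.577]
```

```bash
python3 -m inch '[{"xyz":[-300,0,-60],"spin":0},{"xyz":[-300,0,-60],"spin":0},{"xyz":[-300,0,-60],"spin":0},{"xyz":[-300,0,-60],"spin":0},{"xyz":[-300,0,-60],"spin":0},{"xyz":[-300,0,-60],"spin":0},{"xyz":[-300,0,-60],"spin":0},{"xyz":[-300,0,-60],"spin":0},{"xyz":[-300,0,-60],"spin":0},{"xyz":[-300,0,-60],"spin":0}]'; python3 -c "from h import *;pr()"
```

```text
t: 5.65
ee_pos: [1007.7, 68.3, 339.4]
orientation: [-0.098, 3.079, 0.036]
ft_force: [0.0, 0.3, -0.5]
width: 87.9
t5.65 p [1007.7   68.3  339.4] x [-0.996 -0.063 -0.062] y [-0.065  0.998  0.021] z [ 0.06   0.025 -0.998] F [ 0.   0.3 -0.5] w87.9 q [ 0.049  1.13   0.087  0.023  1.863 -1.578]
```

```bash
for i in 1; do python3 -m inch '[{"xyz":[-300,0,-100],"spin":0},{"xyz":[-300,0,-100],"spin":0}]'; done; python3 -c "from h import *;pr()";  python3 -m inch '[{"xyz":[-300,0,-200],"spin":0},{"xyz":[-300,0,-200],"spin":0},{"xyz":[-300,0,-200],"spin":0}]';python3 -c "from h import *;pr()"
```

```text
t: 5.85
ee_pos: [1017.5, 68.5, 348.5]
orientation: [-0.097, 3.038, 0.037]
ft_force: [0.2, 0.5, 0.3]
width: 87.7
t5.85 p [1017.5   68.5  348.5] x [-0.993 -0.062 -0.102] y [-0.065  0.998  0.021] z [ 0.101  0.028 -0.995] F [0.2 0.5 0.3] w87.7 q [ 0.049  1.122  0.087  0.023  1.831 -1.578]
t: 6.15
ee_pos: [1011.6, 66.7, 399.5]
orientation: [-0.095, 2.997, 0.039]
ft_force: [0.3, -0.4, 0.4]
width: 87.8
t6.15 p [1011.6   66.7  399.5] x [-0.988 -0.061 -0.143] y [-0.065  0.998  0.021] z [ 0.141  0.03  -0.99 ] F [ 0.3 -0.4  0.4] w87.8 q [ 0.047  1.071  0.086  0.024  1.841 -1.579]
```

```bash
python3 -m inch '[{"xyz":[-20,-15,-6],"spin":0},{"xyz":[-20,-15,-6],"spin":0},{"xyz":[-20,-15,-6],"spin":0},{"xyz":[-20,-15,-6],"spin":0}]' >/dev/null; python3 -c "from h import *;pr()"
python3 -m inch '[{"xyz":[-300,20,-150],"spin":0},{"xyz":[-300,20,-150],"spin":0}]'>/dev/null; 
python3 -m inch '[{"xyz":[-300,20,-150],"spin":0},{"xyz":[-300,20,-150],"spin":0}]'>/dev/null; python3 -c "from h import *;pr()"
python3 -m inch '[{"xyz":[-300,20,-150],"spin":0},{"xyz":[-300,20,-150],"spin":0}]'>/dev/null; python3 -c "from h import *;pr()"
```

```text
t6.55 p [1023.   -22.8  403.9] x [-0.982 -0.057 -0.179] y [-0.061  0.998  0.018] z [ 0.178  0.029 -0.984] F [-0.1  0.3 -0. ] w88.1 q [-0.045  1.068  0.087  0.038  1.809 -1.664]
t6.95 p [1025.1    5.1  460.4] x [-0.965 -0.056 -0.257] y [-0.062  0.998  0.014] z [ 0.255  0.029 -0.966] F [-0.1 -0.3 -0. ] w87.7 q [-0.017  1.015  0.086  0.035  1.782 -1.636]
t7.15 p [1024.9   13.7  488.9] x [-0.954 -0.056 -0.296] y [-0.062  0.998  0.012] z [ 0.294  0.03  -0.955] F [-0.2 -0.2 -0.1] w88.0 q [-0.008  0.988  0.086  0.033  1.768 -1.628]
```

```bash
python3 -m inch '[{"xyz":[-300,0,-150],"spin":0},{"xyz":[-300,0,-150],"spin":0}]'>/dev/null; 
python3 -m inch '[{"xyz":[-300,0,-150],"spin":0},{"xyz":[-300,0,-150],"spin":0}]'>/dev/null; python3 -c "
from h import *
pr();o,R=st()
np.set_printoptions(precision=2,suppress=True)
z=R[:,2];print('tilt',np.degrees(np.arccos(-z[2])),'az',np.degrees(np.arctan2(z[1],z[0])))
# spin making y horizontal: y' = cos y - sin... 
print('spin to level y deg', np.degrees(np.arctan2(R[2,1],R[2,0])))
need([440,296,150]); need([700,200,250])"
```

```text
t7.55 p [1020.3   18.   548.4] x [-0.927 -0.053 -0.371] y [-0.061  0.998  0.009] z [ 0.37   0.031 -0.929] F [ 0.4 -0.8 -0.6] w87.8 q [-0.004  0.932  0.087  0.033  1.744 -1.622]
tilt 21.770595309295622 az 4.811035696077301
spin to level y deg 178.59425700181535
shift cm [67.09 30.93 16.42]
shift cm [39.79 19.85 16.44]
```

```bash
python3 -c "
from h import *
need([407,293,115])"
```

```text
shift cm [71.47 30.8  18.44]
```

```bash
python3 -m inch '[{"xyz":[71.5,30.8,18.4],"spin":-1.4},{"xyz":[71.5,30.8,18.4],"spin":-1.4},{"xyz":[71.5,30.8,18.4],"spin":-1.4},{"xyz":[71.5,30.8,18.4],"spin":-1.4},{"xyz":[71.5,30.8,18.4],"spin":-1.4},{"xyz":[71.5,30.8,18.4],"spin":-1.4},{"xyz":[71.5,30.8,18.4],"spin":-1.4},{"xyz":[71.5,30.8,18.4],"spin":-1.4},{"xyz":[71.5,30.8,18.4],"spin":-1.4},{"xyz":[71.5,30.8,18.4],"spin":-1.4},{"xyz":[71.5,30.8,18.4],"spin":-1.4},{"xyz":[71.5,30.8,18.4],"spin":-1.4},{"xyz":[71.5,30.8,18.4],"spin":-1.4},{"xyz":[71.5,30.8,18.4],"spin":-1.4},{"xyz":[71.5,30.8,18.4],"spin":-1.4},{"xyz":[71.5,30.8,18.4],"spin":-1.4},{"xyz":[71.5,30.8,18.4],"spin":-1.4},{"xyz":[71.5,30.8,18.4],"spin":-1.4},{"xyz":[71.5,30.8,18.4],"spin":-1.4}]'>/dev/null
cat >> h.py <<'E'
def ww(u,v,z,o=None):
    "wrist pixel -> world at height z"
    o=o or ctrl.get_obs();c=ctrl.camera_info("wrist");H=c["hand_eye"];R=Ro.from_rotvec(o["orientation"]).as_matrix()
    d=R@H[:3,:3]@np.linalg.solve(c["camera_matrix"],[u,v,1.]);p=R@H[:3,3]+o["ee_pos"]
    return p+d*(z-p[2])/d[2]
def shot(name,cam="wrist"):
    import cv2
    pr();im=ctrl.get_image(cam)[:,:,::-1];cv2.imwrite("pics/%s.png"%name,cv2.resize(im,(800,600),interpolation=cv2.INTER_CUBIC))
E
python3 -c "
from h import *
shot('w1')"
```

```text
t9.45 p [406.1 293.5 115.3] x [-0.925 -0.08  -0.371] y [-0.086  0.996 -0.001] z [ 0.369  0.031 -0.929] F [-0.6 -0.3 -0.5] w87.5 q [ 0.742  0.342  2.181 -0.648  0.385 -0.339]
```

View pics/w1.png

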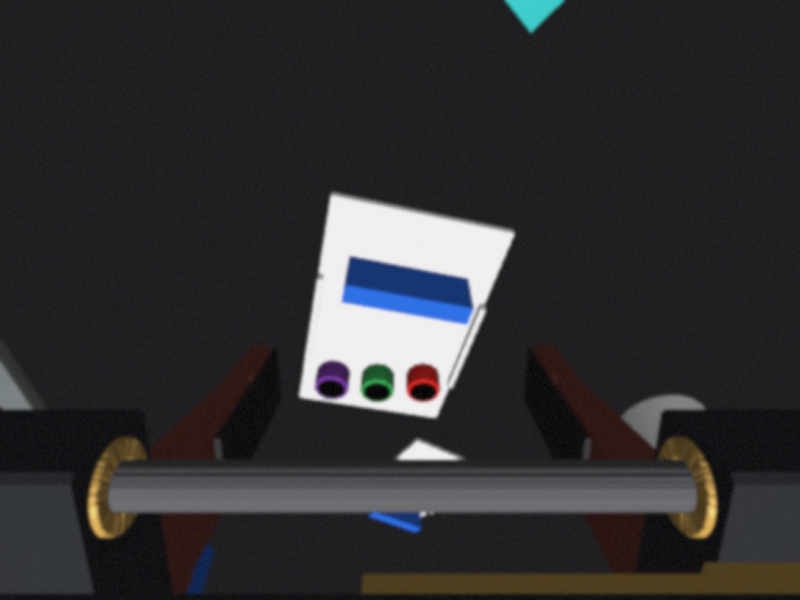

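The wrist view shows the plate with the wall's light top face at about (345,287), (472,308), (467,324) and (342,303). The caps stand in a row near the tuck edge.

```bash
python3 -c "
from h import *
f=lambda u,v,z:ww((u+.5)/1.5625-.5,(v+.5)/1.5625-.5,z)
T=[f(*p,32) for p in [(345,287),(472,308),(467,324),(342,303)]]
for t in T: print(t.round(1))
c=np.mean(T,0);print('top c',c,np.linalg.norm(T[0]-T[1]))
C=[f(*p,4) for p in [(331,194),(514,233),(437,417),(300,397)]]
for t in C: print(t.round(1))
m=np.mean(C,0);print(m, np.linalg.norm(C[0]-C[1]),np.linalg.norm(C[1]-C[2]));d=C[2]+C[3]-C[0]-C[1];print(np.degrees(np.arctan2(d[1],d[0])))
need([c[0]+4,c[1]+.3,10]);need([c[0]+4-.369*40,c[1]-1,47])"
```

```text
[433.2 265.6  32. ]
[441.5 333.8  32. ]
[453. 333.  32.]
[444.  264.2  32. ]
top c [442.93682123 299.15171585  32.        ] 68.67968459594796
[395.  255.3   4. ]
[409.8 354.6   4. ]
[568.9 332.9   4. ]
[555. 233.   4.]
[482.16679415 293.95439355   4.        ] 100.37045156054742 160.57203710015887
-7.8647628132920975
shift cm [ 0.24  0.24 11.33]
shift cm [0.24 0.24 7.34]
```

```bash
python3 -m inch '[{"xyz":[0.3,0.2,4],"spin":0},{"xyz":[0.3,0.2,7],"spin":0},{"xyz":[0.3,0.2,9],"spin":0},{"xyz":[0.3,0.2,11.1],"spin":0},{"xyz":[0.3,0.2,11.1],"spin":0},{"xyz":[0.3,0.2,11.1],"spin":0}]'; python3 -c "from h import *;pr()"; python3 -m inch '[{"xyz":[0,0,0],"spin":0},{"xyz":[0,0,0],"spin":0},{"xyz":[0,0,0],"spin":0},{"xyz":[0,0,0],"spin":0},{"xyz":[0,0,0],"spin":0},{"xyz":[0,0,0],"spin":0}]' 1;  python3 -c "
from h import *;pr();shot('s1','scene')"
```

```text
t: 10.1
ee_pos: [448.3, 298.7, 12.8]
orientation: [-0.114, 2.756, 0.024]
ft_force: [-0.6, -0.8, 2.1]
width: 87.9
t10.10 p [448.3 298.7  12.8] x [-0.924 -0.076 -0.375] y [-0.083  0.997  0.001] z [ 0.373  0.032 -0.927] F [-0.6 -0.8  2.1] w87.9 q [ 0.688  0.604  2.131 -1.197  0.23   0.187]
t: 10.7
ee_pos: [449.3, 299.2, 13.6]
orientation: [-0.113, 2.754, 0.025]
ft_force: [3.4, -2.3, 5.9]
width: 69.6
t10.70 p [449.3 299.2  13.6] x [-0.923 -0.075 -0.376] y [-0.082  0.997  0.002] z [ 0.375  0.033 -0.926] F [ 3.4 -2.3  5.9] w69.6 q [ 0.688  0.603  2.13  -1.197  0.231  0.187]
t10.70 p [449.3 299.2  13.6] x [-0.923 -0.075 -0.376] y [-0.082  0.997  0.002] z [ 0.375  0.033 -0.926] F [ 3.4 -2.3  5.9] w69.6 q [ 0.688  0.603  2.13  -1.197  0.231  0.187]
```

View pics/s1.png

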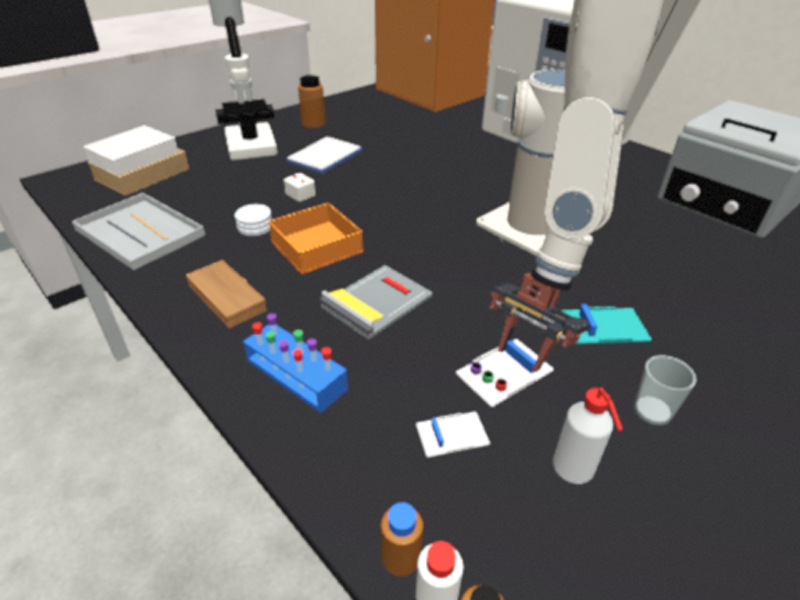

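```bash
python3 -m inch '[{"xyz":[-0.4,0,-1],"spin":0},{"xyz":[-0.8,0,-2],"spin":0},{"xyz":[-1.2,0,-3],"spin":0},{"xyz":[-1.6,0,-4],"spin":0},{"xyz":[-1.6,0,-4],"spin":0},{"xyz":[-1.6,0,-4],"spin":0}]'; python3 -c "
from h import *;shot('w2')"
```

```text
t: 11.35
ee_pos: [448.8, 298.9, 56.4]
orientation: [-0.113, 2.754, 0.025]
ft_force: [0.6, 0.0, -2.4]
width: 69.9
t11.35 p [448.8 298.9  56.4] x [-0.923 -0.076 -0.376] y [-0.082  0.997  0.002] z [ 0.375  0.033 -0.927] F [ 0.6  0.  -2.4] w69.9 q [ 0.688  0.506  2.129 -0.873  0.281 -0.147]
```

View pics/w2.png

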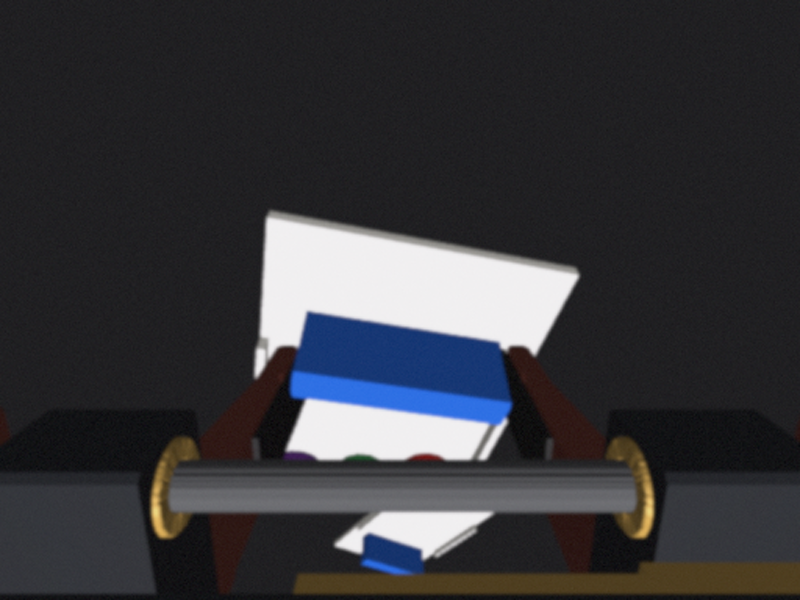

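```bash
cat >> h.py <<'E'
def pnp(pts):
    "plate pose (world) from wrist 800px points: list of (u,v,px,py,pz)"
    import cv2
    a=np.array(pts,float);c=ctrl.camera_info("wrist");o,R=st();H=c["hand_eye"]
    im=(a[:,:2]+.5)/1.5625-.5
    ok,rv,tv=cv2.solvePnP(a[:,2:],im,c["camera_matrix"],None,flags=cv2.SOLVEPNP_SQPNP)
    ok,rv,tv=cv2.solvePnP(a[:,2:],im,c["camera_matrix"],None,rv,tv,True)
    q,_=cv2.projectPoints(a[:,2:],rv,tv,c["camera_matrix"],None);print("resid",(q[:,0]-im).round(1).tolist())
    Rp=cv2.Rodrigues(rv)[0];Rt=H[:3,:3]@Rp;tt=H[:3,:3]@tv[:,0]+H[:3,3]
    print("in tool: R",Rt.round(3).tolist(),"t",tt.round(1).tolist())
    Rw=R@Rt;print("world R",Rw.round(3).tolist(),"o",(R@tt+o["ee_pos"]).round(1).tolist());return Rt,tt
E
python3 -c "
from h import *
pnp([(267,211,-80,-50,0),(578,267,-80,50,0),(267,217,-80,-50,4),(577,273,-80,50,4),(307,312,-46,-35,4),(500,344,-46,35,4),(293,375,-46,-35,32),(509,403,-46,35,32),(291,396,-34,-35,32),(501,424,-34,35,32)])"
```

```text
Traceback (most recent call last):
  File "h.py", line 29, in pnp
    ok,rv,tv=cv2.solvePnP(a[:,2:],im,c["camera_matrix"],None,flags=cv2.SOLVEPNP_SQPNP)
             ~~~~~~~~~~~~^^^^^^^^^^^^^^^^^^^^^^^^^^^^^^^^^^^^^^^^^^^^^^^^^^^^^^^^^^^^^
cv2.error: OpenCV(4.12.0) /io/opencv/modules/calib3d/src/solvepnp.cpp:835: error: (-215:Assertion failed) ( (npoints >= 4) || (npoints == 3 && flags == SOLVEPNP_ITERATIVE && useExtrinsicGuess) || (npoints >= 3 && flags == SOLVEPNP_SQPNP) ) && npoints == std::max(ipoints.checkVector(2, CV_32F), ipoints.checkVector(2, CV_64F)) in function 'solvePnPGeneric'
```

```bash
sed -i 's/a=np.array(pts,float);c=/a=np.array(pts,float);X=np.ascontiguousarray(a[:,2:]);c=/; s/im=(a\[:,:2\]+.5)\/1.5625-.5/im=np.ascontiguousarray((a[:,:2]+.5)\/1.5625-.5)/; s/solvePnP(a\[:,2:\]/solvePnP(X/; s/projectPoints(a\[:,2:\]/projectPoints(X/' h.py
python3 -c "
from h import *
pnp([(267,211,-80,-50,0),(578,267,-80,50,0),(267,217,-80,-50,4),(577,273,-80,50,4),(307,312,-46,-35,4),(500,344,-46,35,4),(293,375,-46,-35,32),(509,403,-46,35,32),(291,396,-34,-35,32),(501,424,-34,35,32)])"
```

```text
resid [[1.0, 0.6], [-1.7, 0.3], [-0.8, 1.2], [1.0, 1.1], [-0.4, -0.9], [-0.1, -2.0], [-0.4, -1.9], [2.5, -0.0], [-0.8, 0.6], [-0.3, 0.7]]
in tool: R [[-0.896, -0.191, -0.401], [-0.207, 0.978, -0.002], [0.392, 0.081, -0.916]] t [-22.1, -8.8, 25.3]
world R [[0.992, 0.126, 0.027], [-0.126, 0.992, -0.002], [-0.027, -0.002, 1.0]] o [479.3, 292.6, 41.0]
```

```bash
cat > ik.py <<'E'
import numpy as np
from scipy.optimize import least_squares
from scipy.spatial.transform import Rotation as Ro
lo=np.array([-3,-.9,.09,-1.31,.11,-2.54]);hi=np.array([3,2.11,2.58,4.45,2.69,2.54])
D=[([277.2,-559.7,222.1],[-1.13,.424,1.63,0,1.089,-.019]),([277.3,-560,815.3],[-1.13,.434,.317,0,2.389,-.019]),([850.6,59.6,475.7],[.049,.715,.6,.021,1.844,-1.582]),
([1025.1,5.1,460.4],[-.017,1.015,.086,.035,1.782,-1.636]),([406.1,293.5,115.3],[.742,.342,2.181,-.648,.385,-.339]),([448.8,298.9,56.4],[.688,.506,2.129,-.873,.281,-.147])]
def fk(q,P):
    B=Ro.from_euler('ZYZYZ',[q[0],q[1]+q[2],q[3],q[4],q[5]])
    R=B*Ro.from_euler('Z',P[5])
    U=Ro.from_euler('ZY',[q[0],q[1]]).apply([P[6],0,P[1]]);F=Ro.from_euler('ZY',[q[0],q[1]+q[2]]).apply([P[7],0,P[2]])
    return np.array([0,0,P[0]])+U+F+R.apply([0,0,P[3]])+Ro.from_euler('Z',q[0]).apply([P[4],0,0]),R
s=least_squares(lambda P:np.concatenate([fk(q,P)[0]-p for p,q in D]),[300,450,450,250,0,0,0,0]);P=s.x;P[5]=0
def ik(p,R,q0):
    f=lambda q:np.concatenate([(fk(q,P)[0]-p)/100,(fk(q,P)[1].inv()*R).as_rotvec()*3])
    r=least_squares(f,q0,bounds=(lo,hi));return r.x,np.abs(r.fun).max()
if __name__=="__main__":
    print(P.round(1),np.abs(s.fun).max())
    R=fk(D[-1][1],P)[1].as_matrix();print(R.round(3))
E
python3 ik.py
```

```text
Traceback (most recent call last):
  File "ik.py", line 12, in <module>
    s=least_squares(lambda P:np.concatenate([fk(q,P)[0]-p for p,q in D]),[300,450,450,250,0,0,0,0]);P=s.x;P[5]=0
  File "ik.py", line 12, in <lambda>
    s=least_squares(lambda P:np.concatenate([fk(q,P)[0]-p for p,q in D]),[300,450,450,250,0,0,0,0]);P=s.x;P[5]=0
                                             ~~^^^^^
  File "ik.py", line 8, in fk
    B=Ro.from_euler('ZYZYZ',[q[0],q[1]+q[2],q[3],q[4],q[5]])
  File "scipy/spatial/transform/_rotation.pyx", line 1413, in scipy.spatial.transform._rotation.Rotation.from_euler
ValueError: Expected axis specification to be a non-empty string of upto 3 characters, got ZYZYZ
```

```bash
sed -i "s/B=Ro.from_euler('ZYZYZ',\[q\[0\],q\[1\]+q\[2\],q\[3\],q\[4\],q\[5\]\])/B=Ro.from_euler('ZYZ',[q[0],q[1]+q[2],q[3]])*Ro.from_euler('YZ',[q[4],q[5]])/" ik.py; python3 ik.py
cat > plan.py <<'E'
from h import *
import ik
np.set_printoptions(precision=2,suppress=True)
o,R=st()
Rt=np.array([[-0.896,-0.191,-0.401],[-0.207,0.978,-0.002],[0.392,0.081,-0.916]]);tt=np.array([-22.1,-8.8,25.3])
f=Rt@[80,0,2]+tt
q=o["qpos"]
for zf in (150,85):
  for phi in (-180,-150,-120,-90,-60,-30,0,30,60,90,120,150,180):
    Rd=R@Ro.from_euler('z',phi,degrees=True).as_matrix()
    pd=Rd@Rt;F=np.array([492,-299,zf]);ex=pd[:2,0]/np.linalg.norm(pd[:2,0])
    F[:2]=[505,-299]
    p=F-Rd@f
    best=min((ik.ik(p,Ro.from_matrix(Rd),g) for g in (np.clip(q,ik.lo+.01,ik.hi-.01),np.array([-.5,.4,1.6,.6,.8,-2]),np.array([-.5,.4,1.6,.6,.8,.5]),np.array([-.5,.4,1.6,.6,.8,2]))),key=lambda r:r[1])
    print(zf,phi,"tcp",p,"slope",np.degrees(np.arccos(pd[2,2])),"exit",pd[:,0],"q",best[0],"err %.3f"%best[1])
E
python3 plan.py
```

```text
[272.2 569.6 482.  281.7   8.3   0.   -7.6  73. ] 12.85306359048609
[[ 0.083 -0.923  0.375]
 [-0.997 -0.076  0.033]
 [-0.002 -0.376 -0.927]]
150 -180 tcp [ 573.93 -318.87  236.31] slope 45.713961899491345 exit [-0.7   0.15 -0.7 ] q [-0.61  0.35  1.76  0.36  0.76  2.22] err 0.000
150 -150 tcp [ 554.12 -364.54  226.73] slope 44.02203533874595 exit [-0.53  0.59 -0.62] q [-0.72  0.38  1.76  0.46  0.76  2.54] err 0.098
150 -120 tcp [ 515.66 -393.12  210.2 ] slope 39.22307748339203 exit [-0.17  0.87 -0.46] q [-0.86  0.4   1.9   0.81  0.65  2.54] err 0.474
150 -90 tcp [ 468.84 -396.95  191.15] slope 31.767651609433 exit [ 0.26  0.92 -0.28] q [-0.77  0.36  1.84  0.28  0.72 -2.54] err 0.263
150 -60 tcp [ 426.21 -375.01  174.7 ] slope 22.279866354488878 exit [ 0.67  0.73 -0.13] q [-0.87  0.34  1.96  0.51  0.68 -2.38] err 0.000
150 -30 tcp [ 399.19 -333.18  165.24] slope 11.475032995625778 exit [ 0.94  0.35 -0.03] q [-0.86  0.29  2.07  0.55  0.62 -1.89] err 0.000
150 0 tcp [ 395.03 -282.66  165.31] slope 1.7243722635180143 exit [ 0.99 -0.13 -0.03] q [-0.79  0.24  2.15  0.56  0.57 -1.32] err 0.0
[... 1897 characters left out ...]
4  -0.89] err 0.000
85 60 tcp [ 453.29 -208.42  126.43] slope 22.61670169737282 exit [ 0.47 -0.84 -0.26] q [-0.56  0.32  2.18  0.62  0.4  -0.13] err 0.000
85 90 tcp [ 500.11 -204.58  145.47] slope 32.048638091212524 exit [ 0.03 -0.9  -0.44] q [-0.5   0.32  2.09  0.49  0.45  0.58] err 0.000
85 120 tcp [ 542.74 -226.52  161.93] slope 39.426040567509446 exit [-0.38 -0.71 -0.6 ] q [-0.49  0.35  1.98  0.43  0.52  1.18] err 0.000
85 150 tcp [ 569.76 -268.35  171.38] slope 44.12878982158629 exit [-0.64 -0.32 -0.69] q [-0.54  0.4   1.88  0.41  0.59  1.69] err 0.000
85 180 tcp [ 573.93 -318.87  171.31] slope 45.713961899491345 exit [-0.7   0.15 -0.7 ] q [-0.61  0.44  1.81  0.42  0.63  2.14] err 0.000
```

```bash
cat > plan2.py <<'E'
from h import *
import ik
np.set_printoptions(precision=2,suppress=True)
o,R=st()
Rt=np.array([[-0.896,-0.191,-0.401],[-0.207,0.978,-0.002],[0.392,0.081,-0.916]]);tt=np.array([-22.1,-8.8,25.3])
U,_,V=np.linalg.svd(Rt);Rt=U@V
def pose(phi,R0,zlow=72,bias=30):
    Rd=R0@Ro.from_euler('z',phi,degrees=True).as_matrix();pd=Rd@Rt
    n=pd[:,2];d=n[:2]/np.linalg.norm(n[:2]);sd=np.sign(d@pd[:2,1])*min(1,abs(d@pd[:2,1])*1.4)
    X=pd@[70,20*sd,0];off=X+Rd@tt
    p=np.zeros(3);p[:2]=np.array([492,-299])-bias*d-off[:2]
    low=min((pd@[x,y,0]+Rd@tt)[2] for x in(-80,80) for y in(-50,50))
    p[2]=zlow-low
    return p,Rd,np.degrees(np.arccos(n[2])),d,pd
if __name__=="__main__":
  import sys
  phi0=float(sys.argv[1])  # spin already made
  for phi in map(float,sys.argv[2:]):
    p,Rd,sl,d,pd=pose(phi-phi0,R)
    q,e=min((ik.ik(p,Ro.from_matrix(Rd)*Ro.from_euler('z',-90,degrees=True),g) for g in (np.clip(o["qpos"],ik.lo+.01,ik.hi-.01),np.array([-.5,.4,1.6,.6,.8,-2]),np.array([-.5,.4,1.6,.6,.8,.5]))),key=lambda r:r[1])
    print(phi,"tcp",p.round(0),"shift cm",R.T@(p-o["ee_pos"])/10,"slope %.1f"%sl,"downhill in plate",pd[:2,:2].T@d,"q",q,"err %.3f"%e)
E
python3 plan2.py 0 40 50 70 90 110 130 150 180
```

```text
40.0 tcp [ 438. -189.  115.] shift cm [  2.45 -48.52  -7.37] slope 15.5 downhill in plate [ 0.56 -0.78] q [-0.54  0.32  2.23  0.69  0.35 -2.11] err 0.000
50.0 tcp [ 455. -184.  122.] shift cm [  0.59 -48.14  -7.41] slope 19.1 downhill in plate [ 0.6  -0.73] q [-0.5   0.31  2.2   0.63  0.37 -1.84] err 0.000
70.0 tcp [ 487. -183.  136.] shift cm [ -2.9  -48.3   -7.55] slope 25.9 downhill in plate [ 0.66 -0.61] q [-0.47  0.31  2.14  0.52  0.4  -1.35] err 0.000
90.0 tcp [ 517. -192.  149.] shift cm [ -6.06 -49.43  -7.61] slope 32.0 downhill in plate [ 0.71 -0.47] q [-0.45  0.33  2.07  0.46  0.45 -0.92] err 0.000
110.0 tcp [ 543. -209.  158.] shift cm [ -8.69 -51.35  -7.53] slope 37.2 downhill in plate [ 0.73 -0.32] q [-0.46  0.35  2.    0.42  0.5  -0.54] err 0.000
130.0 tcp [ 564. -233.  163.] shift cm [-10.59 -53.93  -7.26] slope 41.3 downhill in plate [ 0.73 -0.18] q [-0.49  0.38  1.93  0.41  0.54 -0.19] err 0.000
150.0 tcp [ 578. -262.  162.] shift cm [-11.63 -56.97  -6.81] slope 44.1 downhill in plate [ 0.72 -0.05] q [-0.52  0.42  1.88  0.41  0.57  0.13] err 0.000
180.0 tcp [ 583. -311.  167.] shift cm [-11.92 -61.87  -7.23] slope 45.7 downhill in plate [0.68 0.14] q [-0.59  0.45  1.81  0.42  0.62  0.59] err 0.000
```

```bash
python3 -m inch '[{"xyz":[-0.5,0,-1.2],"spin":0},{"xyz":[-1.5,-0.5,-3.5],"spin":0},{"xyz":[-2.7,-2,-6.5],"spin":0},{"xyz":[-3.5,-4,-9],"spin":0},{"xyz":[-4,-7,-10.2],"spin":2},{"xyz":[-4,-11,-10.2],"spin":5},{"xyz":[-4,-15.5,-10.2],"spin":8},{"xyz":[-4,-20,-10.2],"spin":11},{"xyz":[-4,-24.5,-10.2],"spin":15},{"xyz":[-4,-29,-10.2],"spin":19},{"xyz":[-3,-33.5,-10.2],"spin":23},{"xyz":[-2,-37.5,-10.2],"spin":27},{"xyz":[-1,-41,-10.2],"spin":30},{"xyz":[0,-44,-10.2],"spin":33},{"xyz":[0.7,-46.2,-10.2],"spin":36},{"xyz":[1.2,-47.6,-10.2],"spin":38},{"xyz":[1.4,-48.3,-10.2],"spin":40},{"xyz":[1.4,-48.5,-10.2],"spin":40},{"xyz":[1.4,-48.5,-10.2],"spin":40}]'; python3 -c "
from h import *;shot('t1','top')"; python3 plan2.py 40 40 50 60 70 80 90 100 110 130 150 180 | cut -c1-130
```

```text
t: 13.3
ee_pos: [437.3, -188.5, 144.4]
orientation: [0.842, 2.649, 0.208]
ft_force: [-0.7, 0.4, -1.9]
width: 69.7
t13.30 p [ 437.3 -188.5  144.4] x [-0.761  0.582 -0.286] y [0.53  0.812 0.242] z [ 0.374  0.033 -0.927] F [-0.7  0.4 -1.9] w69.7 q [-0.585  0.244  2.224  0.59   0.433 -2.049]
40.0 tcp [ 438. -189.  115.] shift cm [ 0.75 -0.74  2.8 ] slope 15.5 downhill in plate [ 0.57 -0.78] q [-0.54  0.32  2.23  0.69  0
50.0 tcp [ 455. -184.  122.] shift cm [-0.43  0.75  2.76] slope 19.1 downhill in plate [ 0.6  -0.73] q [-0.5   0.31  2.2   0.62  0
60.0 tcp [ 471. -182.  129.] shift cm [-1.77  1.93  2.7 ] slope 22.6 downhill in plate [ 0.64 -0.67] q [-0.48  0.31  2.17  0.57  0
70.0 tcp [ 487. -183.  136.] shift cm [-3.21  2.87  2.63] slope 25.9 downhill in plate [ 0.67 -0.61] q [-0.47  0.31  2.14  0.52  0
80.0 tcp [ 502. -186.  143.] shift cm [-4.75  3.57  2.58] slope 29.1 downhill in plate [ 0.69 -0.54] q [-0.46  0.32  2.1   0.49  0
90.0 tcp [ 517. -192.  149.] shift cm [-6.35  4.04  2.56] slope 32.0 downhill in plate [ 0.71 -0.47] q [-0.45  0.33  2.07  0.46  0
100.0 tcp [ 530. -199.  154.] shift cm [-7.98  4.26  2.58] slope 34.7 downhill in plate [ 0.72 -0.39] q [-0.46  0.34  2.03  0.44  
110.0 tcp [ 543. -209.  158.] shift cm [-9.6   4.25  2.64] slope 37.2 downhill in plate [ 0.73 -0.32] q [-0.46  0.35  2.    0.42  
130.0 tcp [ 564. -233.  162.] shift cm [-12.72   3.5    2.91] slope 41.3 downhill in plate [ 0.73 -0.18] q [-0.49  0.38  1.93  0.4
150.0 tcp [ 578. -262.  162.] shift cm [-15.47   1.83   3.37] slope 44.1 downhill in plate [ 0.72 -0.05] q [-0.52  0.42  1.88  0.4
180.0 tcp [ 583. -311.  167.] shift cm [-18.85  -1.73   2.94] slope 45.7 downhill in plate [0.68 0.14] q [-0.59  0.45  1.81  0.42
```

View pics/t1.png

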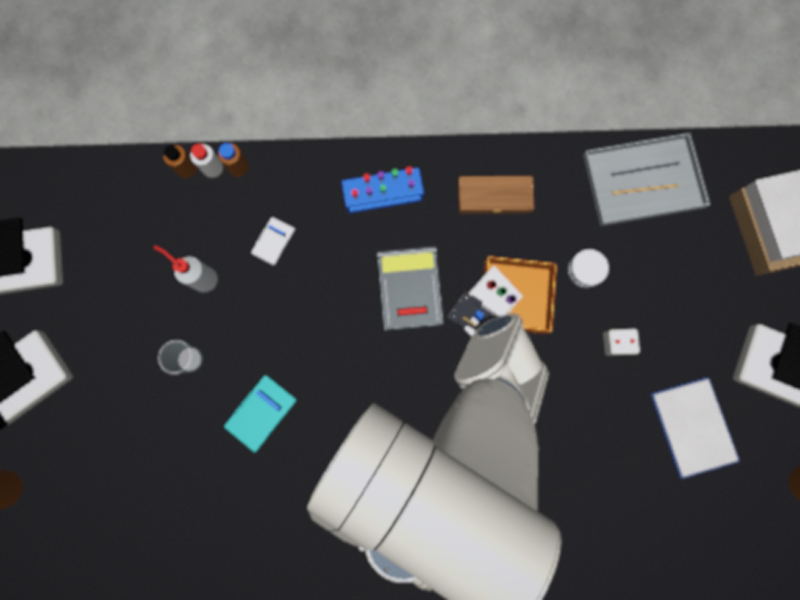

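```bash
python3 -m inch '[{"xyz":[0.3,0,1.2],"spin":3},{"xyz":[-0.2,0.5,2.6],"spin":8},{"xyz":[-1.2,1.5,2.7],"spin":16},{"xyz":[-2.3,2.3,2.65],"spin":24},{"xyz":[-3.5,3,2.6],"spin":32},{"xyz":[-4.75,3.6,2.6],"spin":40},{"xyz":[-6,4,2.55],"spin":48},{"xyz":[-7.3,4.2,2.6],"spin":56},{"xyz":[-8.6,4.3,2.6],"spin":64},{"xyz":[-9.9,4.2,2.65],"spin":72},{"xyz":[-11.2,4,2.75],"spin":80},{"xyz":[-12.4,3.6,2.9],"spin":88},{"xyz":[-13.6,3.1,3],"spin":96},{"xyz":[-14.7,2.4,3.2],"spin":104},{"xyz":[-15.5,1.8,3.3],"spin":110},{"xyz":[-15.5,1.8,3.3],"spin":110},{"xyz":[-15.5,1.8,3.3],"spin":110},{"xyz":[-15.5,1.8,3.3],"spin":110}]'; python3 -c "
from h import *
import cv2
pr()
a=ctrl.get_image('top')[145:235,255:390,::-1];b=ctrl.get_image('scene')[110:200,150:285,::-1]
cv2.imwrite('pics/dump.png',cv2.resize(np.hstack([a,b]),(800,267),interpolation=cv2.INTER_CUBIC))"
```

```text
t: 15.15
ee_pos: [577.0, -261.6, 162.5]
orientation: [2.868, 0.903, 0.571]
ft_force: [0.0, 0.1, -1.8]
width: 69.4
t15.15 p [ 577.  -261.6  162.5] x [0.757 0.567 0.325] y [ 0.537 -0.823  0.186] z [ 0.373  0.034 -0.927] F [ 0.   0.1 -1.8] w69.4 q [-0.555  0.409  1.887  0.426  0.576  0.078]
```

View pics/dump.png

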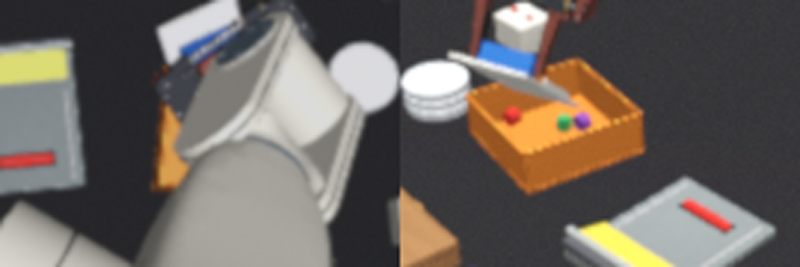

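All three caps are in the tub, red at (512,115), green at (564,122) and violet at (582,120) in the crop. The plate is still held. Next I take it back, set it down flat, and regrip with a vertical tool.

```bash
python3 -c "
from h import *
need([560,-230,240]);need([500,0,240]);need([449,299,120]);need([449,299,60]);need([449,299,25])"
```

```text
shift cm [ 3.03 -2.1  -7.7 ]
shift cm [ 11.51 -24.26  -9.18]
shift cm [ 20.68 -53.85   1.04]
shift cm [ 18.73 -54.97   6.6 ]
shift cm [ 17.59 -55.62   9.85]
```

```bash
python3 -m inch '[{"xyz":[1,-0.7,-2.6],"spin":0},{"xyz":[2,-1.4,-5.2],"spin":0},{"xyz":[3,-2.1,-7.7],"spin":-8},{"xyz":[4.5,-6,-8],"spin":-16},{"xyz":[6,-10,-8.3],"spin":-24},{"xyz":[7.5,-14,-8.6],"spin":-32},{"xyz":[9,-18,-8.9],"spin":-40},{"xyz":[10.5,-22,-9.1],"spin":-48},{"xyz":[12,-26,-8.8],"spin":-56},{"xyz":[13,-30,-7.5],"spin":-64},{"xyz":[14,-33.5,-6],"spin":-72},{"xyz":[15.2,-37,-5],"spin":-80},{"xyz":[16.4,-40.5,-3.8],"spin":-88},{"xyz":[17.5,-44,-2.6],"spin":-96},{"xyz":[18.6,-47.5,-1.4],"spin":-104},{"xyz":[19.5,-50.5,-0.3],"spin":-112},{"xyz":[20.2,-52.5,0.5],"spin":-120},{"xyz":[20.6,-53.8,1],"spin":-128},{"xyz":[20.6,-53.8,1],"spin":-136},{"xyz":[20.6,-53.8,1],"spin":-144}]'; python3 -c "
from h import *
pr();need([449,299,18])"
```

```text
t: 17.25
ee_pos: [447.9, 298.8, 119.9]
orientation: [0.016, 2.759, 0.051]
ft_force: [-1.0, 0.7, -0.5]
width: 69.4
t17.25 p [447.9 298.8 119.9] x [-0.928  0.018 -0.372] y [0.004 0.999 0.038] z [ 0.373  0.034 -0.927] F [-1.   0.7 -0.5] w69.4 q [ 0.688  0.37   2.111 -0.575  0.397 -0.367]
shift cm [ 3.69 -0.37  9.49]
```

```bash
python3 -m inch '[{"xyz":[1.2,-0.1,3],"spin":-3},{"xyz":[2.4,-0.2,6],"spin":-5.8},{"xyz":[3.2,-0.3,8],"spin":-5.8},{"xyz":[3.7,-0.4,9.5],"spin":-5.8},{"xyz":[3.9,-0.4,9.9],"spin":-5.8},{"xyz":[3.9,-0.4,9.9],"spin":-5.8}]'; python3 -c "
from h import *
pr()";  python3 -m inch '[{"xyz":[0,0,0],"spin":0},{"xyz":[0,0,0],"spin":0},{"xyz":[0,0,0],"spin":0},{"xyz":[0,0,0],"spin":0}]' 0; python3 -m inch '[{"xyz":[0,0,-3],"spin":0},{"xyz":[0,0,-6],"spin":0},{"xyz":[0,0,-10],"spin":0},{"xyz":[0,0,-14],"spin":0},{"xyz":[0,0,-14],"spin":0}]'; python3 -c "
from h import *
pr();need([300,75,400]);need([200,290,400])"
```

```text
t: 17.85
ee_pos: [448.1, 298.8, 13.0]
orientation: [-0.126, 2.756, 0.023]
ft_force: [-0.6, 0.2, -2.5]
width: 69.9
t17.85 p [448.1 298.8  13. ] x [-0.924 -0.085 -0.374] y [-0.091  0.996 -0.001] z [ 0.372  0.033 -0.928] F [-0.6  0.2 -2.5] w69.9 q [ 0.687  0.603  2.131 -1.192  0.228  0.174]
t: 18.25
ee_pos: [448.3, 299.3, 13.4]
orientation: [-0.126, 2.755, 0.025]
ft_force: [-1.6, 1.6, 1.8]
width: 87.8
t: 18.75
ee_pos: [396.5, 295.8, 147.4]
orientation: [-0.126, 2.75, 0.032]
ft_force: [-0.2, -0.3, 0.0]
width: 87.8
t18.75 p [396.5 295.8 147.4] x [-0.922 -0.084 -0.379] y [-0.092  0.996  0.005] z [ 0.377  0.039 -0.925] F [-0.2 -0.3  0. ] w87.8 q [ 0.763  0.264  2.182 -0.57   0.445 -0.412]
shift cm [  1.16 -20.98 -27.88]
shift cm [  8.58   1.35 -30.8 ]
```

```bash
python3 -c "
from h import *
need([330,35,250])"
python3 -m inch '[{"xyz":[2,-5,-10],"spin":0},{"xyz":[2,-9,-12],"spin":0},{"xyz":[2,-13,-12],"spin":0},{"xyz":[2,-18,-12],"spin":0},{"xyz":[2,-22,-12],"spin":0},{"xyz":[2,-26,-12],"spin":0},{"xyz":[2,-26,-12],"spin":0}]'>/dev/null;python3 -c "
from h import *
pr()"; python3 -m inch '[{"xyz":[30,0,12],"spin":0},{"xyz":[30,0,12],"spin":0},{"xyz":[30,0,12],"spin":0},{"xyz":[30,0,12],"spin":0},{"xyz":[30,0,12],"spin":0}]';python3 -c "
from h import *
pr()"
```

```text
shift cm [  4.41 -25.31 -13.02]
t19.45 p [356.7  28.6 249.7] x [-0.921 -0.083 -0.38 ] y [-0.091  0.996  0.004] z [ 0.378  0.038 -0.925] F [ 0.9 -0.1 -0.7] w87.9 q [ 0.02  -0.231  2.365  0.052  0.619 -1.678]
t: 19.95
ee_pos: [278.1, 19.4, 162.2]
orientation: [-0.128, 2.789, 0.029]
ft_force: [-0.4, -0.3, 0.3]
width: 87.6
t19.95 p [278.1  19.4 162.2] x [-0.935 -0.085 -0.343] y [-0.092  0.996  0.005] z [ 0.341  0.036 -0.939] F [-0.4 -0.3  0.3] w87.6 q [-0.021 -0.16   2.58   0.118  0.376 -1.786]
```

```bash
python3 -m inch '[{"xyz":[30,0,-12],"spin":0},{"xyz":[30,0,-12],"spin":0}]'>/dev/null;python3 -c "from h import *;pr()"
python3 -m inch '[{"xyz":[30,0,-12],"spin":0},{"xyz":[30,0,-12],"spin":0}]'>/dev/null
python3 -m inch '[{"xyz":[30,0,-12],"spin":0},{"xyz":[30,0,-12],"spin":0}]'>/dev/null;python3 -c "from h import *;pr()"
python3 -m inch '[{"xyz":[30,0,-8],"spin":0},{"xyz":[30,0,-8],"spin":0}]'>/dev/null;python3 -c "from h import *;pr()"
```

```text
t20.15 p [216.6  11.6 207. ] x [-0.945 -0.087 -0.315] y [-0.094  0.996  0.007] z [ 0.313  0.037 -0.949] F [ 1.5 -0.1  0.8] w88.0 q [-0.097 -0.483  2.579  0.1    0.735 -1.825]
t20.55 p [126.6  -7.9 234.4] x [-0.954 -0.086 -0.287] y [-0.09   0.996  0.003] z [ 0.285  0.029 -0.958] F [ 0.2 -0.4  0.3] w87.6 q [-0.703 -0.865  2.58   0.221  1.229 -2.417]
t20.75 p [106.4  -9.1 232.2] x [-0.966 -0.072 -0.248] y [-0.075  0.997  0.005] z [ 0.247  0.023 -0.969] F [-0.1 -0.6 -0.4] w87.8 q [-0.856 -0.903  2.581  0.21   1.32  -2.539]
```

```bash
python3 -c "
from h import *
need([300,20,190])"
```

```text
shift cm [-17.86   1.43   8.95]
```

```bash
python3 -m inch '[{"xyz":[-4,0.4,2],"spin":0},{"xyz":[-8,0.7,4],"spin":0},{"xyz":[-12,1,6],"spin":0},{"xyz":[-16,1.4,8],"spin":0},{"xyz":[-18,1.4,9],"spin":0},{"xyz":[-18,1.4,9],"spin":0},{"xyz":[-18,1.4,9],"spin":0}]'>/dev/null;python3 -c "from h import *;pr()"
python3 -m inch '[{"xyz":[30,0,9],"spin":0},{"xyz":[30,0,9],"spin":0},{"xyz":[30,0,9],"spin":0}]'>/dev/null;python3 -c "from h import *;pr()"
python3 -m inch '[{"xyz":[30,0,8],"spin":0},{"xyz":[30,0,8],"spin":0}]'>/dev/null;python3 -c "from h import *;pr()"
```

```text
t21.45 p [305.9  23.6 188.1] x [-0.966 -0.084 -0.246] y [-0.087  0.996  0.004] z [ 0.245  0.025 -0.969] F [-0.9 -0.2  0.2] w88.1 q [ 0.017 -0.14   2.443  0.038  0.591 -1.67 ]
t21.75 p [230.6  14.5 160.2] x [-0.972 -0.094 -0.215] y [-0.097  0.995  0.005] z [ 0.213  0.025 -0.977] F [-0.3 -0.3 -0. ] w87.9 q [-0.032 -0.216  2.58   0.06   0.565 -1.747]
t21.95 p [201.2   6.4 177.6] x [-0.977 -0.105 -0.185] y [-0.108  0.994  0.007] z [ 0.183  0.027 -0.983] F [ 0.6 -0.1  0.5] w88.0 q [-0.095 -0.342  2.58   0.066  0.724 -1.818]
```

```bash
python3 -m inch '[{"xyz":[20,1,26],"spin":0},{"xyz":[20,1,26],"spin":0},{"xyz":[20,1,26],"spin":0}]'>/dev/null;python3 -c "from h import *;pr()"
python3 -m inch '[{"xyz":[22,1,22],"spin":0},{"xyz":[22,1,22],"spin":0}]'>/dev/null;python3 -c "from h import *;pr()"
```

```text
t22.25 p [232.2   2.  132.2] x [-0.981 -0.114 -0.157] y [-0.117  0.993  0.009] z [ 0.155  0.027 -0.988] F [-0.5 -0.5  0.3] w87.9 q [-0.1   -0.075  2.58   0.092  0.486 -1.865]
t22.45 p [245.9  -5.1  86.3] x [-0.984 -0.125 -0.127] y [-0.128  0.992  0.013] z [ 0.124  0.029 -0.992] F [-0.  -0.   0.8] w87.7 q [-0.126  0.152  2.579  0.155  0.294 -1.97 ]
```

```bash
python3 -m inch '[{"xyz":[-2,5,-4],"spin":0},{"xyz":[-4,8.5,-6],"spin":0},{"xyz":[-4,8.5,-6],"spin":0}]'>/dev/null;python3 -c "from h import *;pr()"
python3 -m inch '[{"xyz":[28,-6,14],"spin":0},{"xyz":[28,-6,14],"spin":0},{"xyz":[28,-6,14],"spin":0}]'>/dev/null;python3 -c "from h import *;pr()"
python3 -m inch '[{"xyz":[26,-6,16],"spin":0},{"xyz":[26,-6,16],"spin":0}]'>/dev/null;python3 -c "from h import *;pr()"
```

```text
t22.75 p [268.2  86.3 152.4] x [-0.983 -0.134 -0.127] y [-0.137  0.991  0.013] z [ 0.124  0.03  -0.992] F [ 1.8 -0.6  0.2] w87.9 q [ 0.274 -0.035  2.456 -0.009  0.592 -1.426]
t23.05 p [217.1  62.1 108.3] x [-0.985 -0.144 -0.094] y [-0.145  0.989  0.008] z [ 0.091  0.021 -0.996] F [ 1.1 -0.1  0.6] w88.2 q [ 0.226  0.037  2.58   0.     0.43  -1.491]
t23.25 p [220.   51.2  84.3] x [-0.987 -0.151 -0.058] y [-0.151  0.988  0.005] z [ 0.057  0.013 -0.998] F [ 0.6 -0.1 -0.2] w87.8 q [ 0.171  0.152  2.58   0.01   0.352 -1.56 ]
```

```bash
python3 -m inch '[{"xyz":[26,-4,8],"spin":0},{"xyz":[26,-4,8],"spin":0}]'>/dev/null;python3 -c "from h import *;pr()"
python3 -m inch '[{"xyz":[10,-1,4],"spin":0}]'>/dev/null;python3 -c "from h import *;pr()"
```

```text
t23.45 p [210.3  38.5  81.4] x [-0.988 -0.154 -0.018] y [-0.155  0.988  0.004] z [ 0.017  0.006 -1.   ] F [ 1.2 -0.3 -0.3] w87.8 q [ 0.119  0.163  2.581  0.012  0.38  -1.617]
t23.55 p [203.8  32.6  75.8] x [-0.988 -0.156  0.013] y [-0.156  0.988  0.004] z [-0.013  0.002 -1.   ] F [ 0.4  0.1 -0.8] w87.9 q [ 0.097  0.19   2.581  0.008  0.384 -1.638]
```

```bash
python3 -m inch '[{"xyz":[-1,1,-4],"spin":8},{"xyz":[-3,2,-7.5],"spin":16},{"xyz":[-5,4,-7.5],"spin":24},{"xyz":[-7,6,-7.5],"spin":32},{"xyz":[-9.5,8,-7.5],"spin":40},{"xyz":[-12,10,-7.5],"spin":48},{"xyz":[-15,12,-7.5],"spin":56},{"xyz":[-18,14.5,-7.5],"spin":64},{"xyz":[-20.5,17,-7.5],"spin":72},{"xyz":[-23,19,-7.5],"spin":80},{"xyz":[-25,20.5,-7.5],"spin":88},{"xyz":[-26.7,21.8,-7.5],"spin":96},{"xyz":[-27.4,22.4,-7.5],"spin":104},{"xyz":[-27.4,22.4,-7.5],"spin":106},{"xyz":[-27.4,22.4,-7.5],"spin":106}]'>/dev/null;python3 -c "from h import *;shot('w3')"
```

```text
t25.05 p [440.3 296.2 148. ] x [ 0.122  0.993 -0.001] y [ 0.992 -0.122 -0.014] z [-0.014  0.001 -1.   ] F [-0.1 -0.2 -1. ] w87.9 q [0.565 0.394 1.886 0.011 0.873 0.68 ]
```

View pics/w3.png

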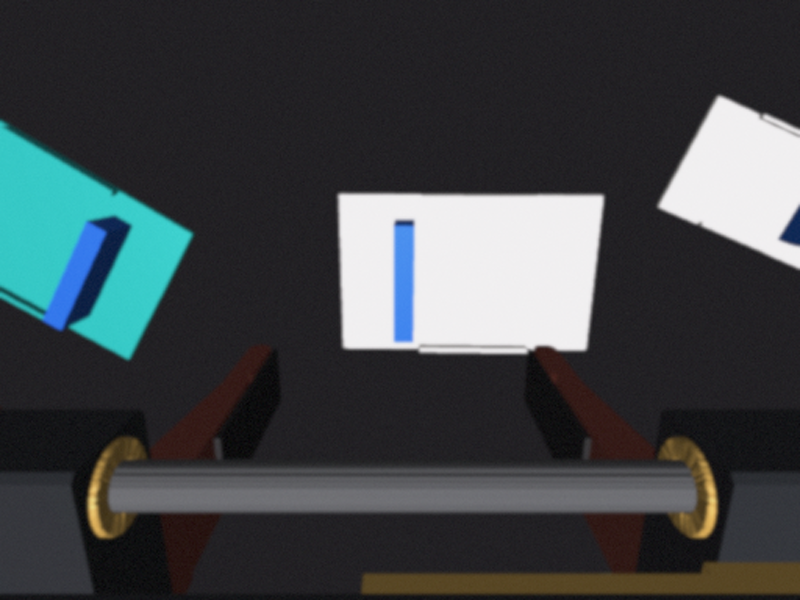

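The wrist view shows the plate square to the jaws. The wall top runs from (404,225) to (404,341), and the plate corners are (338,193), (604,195), (587,350) and (343,348).

```bash
python3 -c "
from h import *
f=lambda u,v,z:ww((u+.5)/1.5625-.5,(v+.5)/1.5625-.5,z)
a,b=f(404,225,32),f(404,341,32);print(a.round(1),b.round(1),'len',np.linalg.norm(a-b));c=(a+b)/2
C=[f(*p,4) for p in [(338,193),(604,195),(587,350),(343,348)]]
print(np.round(C,1).tolist());m=np.mean(C,0);d=C[1]+C[2]-C[0]-C[3];yaw=np.degrees(np.arctan2(d[1],d[0]));print(m.round(1),'yaw',yaw,np.linalg.norm(d)/2)
u=np.array([np.cos(np.radians(yaw)),np.sin(np.radians(yaw))]);w_=m[:2]-40*u;print('wall from plate',w_,'wall top',c[:2])
o,R=st();print('tool y az',np.degrees(np.arctan2(R[1,1],R[0,1])))
t=(w_+c[:2])/2;need([t[0],t[1],9])"
```

```text
[443.7 332.5  32. ] [435.4 263.5  32. ] len 69.4576522873574
[[405.5, 352.7, 4.0], [564.9, 332.3, 4.0], [552.9, 232.5, 4.0], [393.0, 252.5, 4.0]]
[479.1 292.5   4. ] yaw -7.211208286135366 160.9764477761162
wall from plate [439.39765776 297.50145006] wall top [439.52575993 297.98094174]
tool y az -6.948230768717049
shift cm [ 0.17  0.1  13.9 ]
```

```bash
python3 -m inch '[{"xyz":[0.2,0.1,4],"spin":0.3},{"xyz":[0.2,0.1,8],"spin":0.3},{"xyz":[0.2,0.1,11],"spin":0.3},{"xyz":[0.2,0.1,13],"spin":0.3},{"xyz":[0.2,0.1,13.8],"spin":0.3},{"xyz":[0.2,0.1,13.8],"spin":0.3}]'; python3 -m inch '[{"xyz":[0,0,0],"spin":0},{"xyz":[0,0,0],"spin":0},{"xyz":[0,0,0],"spin":0},{"xyz":[0,0,0],"spin":0},{"xyz":[0,0,0],"spin":0},{"xyz":[0,0,0],"spin":0},{"xyz":[0,0,0],"spin":0},{"xyz":[0,0,0],"spin":0}]' 1; python3 -c "
from h import *
pr()"
```

```text
t: 25.7
ee_pos: [438.8, 297.4, 9.3]
orientation: [-2.349, -2.071, 0.018]
ft_force: [-0.2, -0.8, 0.1]
width: 87.4
t: 26.5
ee_pos: [438.8, 297.4, 9.3]
orientation: [-2.349, -2.071, 0.019]
ft_force: [0.2, -1.3, -0.0]
width: 27.3
t26.50 p [438.8 297.4   9.3] x [ 0.126  0.992 -0.002] y [ 0.992 -0.126 -0.015] z [-0.016 -0.    -1.   ] F [ 0.2 -1.3 -0. ] w27.3 q [0.568 0.632 1.929 0.015 0.594 0.682]
```

Still closing (27.3 mm), so I'll wait for it and then lift.

```bash
python3 -m inch '[{"xyz":[0,0,0],"spin":0},{"xyz":[0,0,0],"spin":0},{"xyz":[0,0,0],"spin":0},{"xyz":[0,0,0],"spin":0}]' 1; python3 -c "
from h import *
pr()"; python3 -m inch '[{"xyz":[0,0,-2],"spin":0},{"xyz":[0,0,-5],"spin":0},{"xyz":[0,0,-8],"spin":0},{"xyz":[0,0,-8],"spin":0},{"xyz":[0,0,-8],"spin":0}]'; python3 -c "
from h import *
pr()"
```

```text
t: 26.9
ee_pos: [438.9, 297.5, 9.5]
orientation: [-2.349, -2.071, 0.018]
ft_force: [-1.8, -0.6, 2.5]
width: 12.0
t26.90 p [438.9 297.5   9.5] x [ 0.125  0.992 -0.002] y [ 0.992 -0.125 -0.015] z [-0.015 -0.    -1.   ] F [-1.8 -0.6  2.5] w12.0 q [0.568 0.632 1.929 0.014 0.594 0.682]
t: 27.4
ee_pos: [440.1, 297.5, 89.5]
orientation: [-2.349, -2.071, 0.017]
ft_force: [-0.2, 0.7, -1.9]
width: 11.6
t27.40 p [440.1 297.5  89.5] x [ 0.125  0.992 -0.002] y [ 0.992 -0.125 -0.015] z [-0.015  0.    -1.   ] F [-0.2  0.7 -1.9] w11.6 q [0.567 0.49  1.911 0.012 0.753 0.684]
```

```bash
python3 -c "
from h import *
need([427.2,-38.7,55])"
python3 -m inch '[{"xyz":[-2,0.2,0],"spin":-1},{"xyz":[-5,0.5,0],"spin":-2},{"xyz":[-9.5,0.8,0],"spin":-3},{"xyz":[-14,1.2,0],"spin":-5},{"xyz":[-18.5,1.6,0],"spin":-7},{"xyz":[-23,2,0],"spin":-9},{"xyz":[-27.5,2.4,0],"spin":-11},{"xyz":[-31,2.7,0.5],"spin":-11},{"xyz":[-33,2.9,1.5],"spin":-11},{"xyz":[-33.5,2.9,2.5],"spin":-11},{"xyz":[-33.5,2.9,3.4],"spin":-11},{"xyz":[-33.5,2.9,3.4],"spin":-11}]'; python3 -c "
from h import *
shot('w4')"
```

```text
shift cm [-33.51   2.99   3.46]
t: 28.6
ee_pos: [424.9, -37.7, 53.9]
orientation: [-2.137, -2.284, 0.019]
ft_force: [-0.9, 0.1, -0.7]
width: 12.0
t28.60 p [424.9 -37.7  53.9] x [-0.066  0.998  0.002] y [ 0.998  0.067 -0.018] z [-0.018  0.001 -1.   ] F [-0.9  0.1 -0.7] w12.0 q [-1.150e-01  4.540e-01  2.142e+00 -2.000e-03  5.630e-01 -1.800e-01]
```

View pics/w4.png

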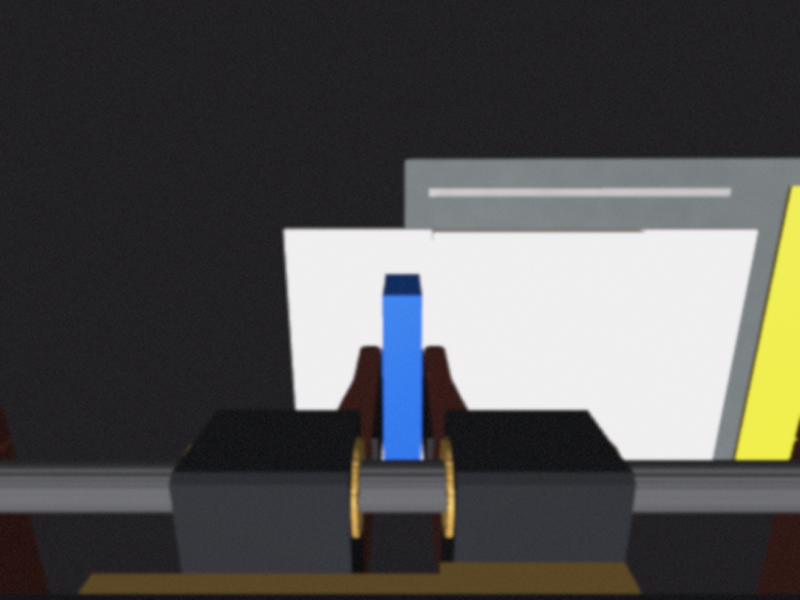

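The left bed edge runs from (405,159) to (800,158), the lane line is at v≈192, the flap's near-left corner is at (792,186), and the plate's left edge runs from (285,230) to (756,231). They look parallel. I'll work out the offsets in the bed frame.

```bash
python3 -c "
from h import *
np.set_printoptions(precision=1,suppress=True)
f=lambda u,v,z:ww((u+.5)/1.5625-.5,(v+.5)/1.5625-.5,z)
B=f(405,159,12);B2=f(790,158.5,12);print('bed corner',B,'edge yaw',np.degrees(np.arctan2(*(B2-B)[[1,0]])))
th=np.radians(3.8);ex=np.array([np.cos(th),np.sin(th)]);ey=np.array([-ex[1],ex[0]])
cen=B[:2]+100*ex-75*ey;print('bed centre from corner',cen)
L=f(430,192,12),f(730,191,12);print('line',L[0],L[1],'y in bed(522,-32.4)',[(l[:2]-[522,-32.4])@ey for l in L],[(l[:2]-cen)@ey for l in L])
F=f(792,186,24);print('flap corner in bed',(F[:2]-cen)@ex,(F[:2]-cen)@ey)
for zz in(46,48.4): 
  P=[f(285,229,zz),f(756,231,zz)];print('plate left edge',P,'bed xy',[((p[:2]-cen)@ex,(p[:2]-cen)@ey) for p in P],'yaw',np.degrees(np.arctan2(*(P[1]-P[0])[[1,0]])),np.linalg.norm(P[1]-P[0]))
"
```

```text
bed corner [420.5  35.5  12. ] edge yaw 3.942285372115322
bed centre from corner [525.2 -32.7]
line [431.4  23.3  12. ] [551.1  31.9  12. ] y in bed(522,-32.4) [np.float64(61.59307561569843), np.float64(62.26490606235241)] [np.float64(62.1441575479239), np.float64(62.81598799457788)]
flap corner in bed 45.27293561434636 65.51323690080538
plate left edge [array([381. ,   9.7,  46. ]), array([541.8,  20.2,  46. ])] bed xy [(np.float64(-141.05623198326265), np.float64(51.86792400096317)), (np.float64(20.03955665787294), np.float64(51.766195825421086))] yaw 3.7638190768948623 161.0958207605993
plate left edge [array([381.6,  10.1,  48.4]), array([540.1,  20.5,  48.4])] bed xy [(np.float64(-140.44457020079903), np.float64(52.21569068145362)), (np.float64(18.382754691647836), np.float64(52.115394987048276))] yaw 3.7638190768948623 158.82735655962165
```

```bash
python3 -m inch '[{"xyz":[-0.15,0,1],"spin":0},{"xyz":[-0.15,0,2],"spin":0},{"xyz":[-0.15,0,2.5],"spin":0},{"xyz":[-0.15,0,3],"spin":0},{"xyz":[-0.15,0,3],"spin":0},{"xyz":[-0.15,0,3],"spin":0}]'; python3 -c "
from h import *
import cv2
pr()
a=ctrl.get_image('scene')[150:225,190:300,::-1]
cv2.imwrite('pics/s2.png',cv2.resize(a,(770,525),interpolation=cv2.INTER_CUBIC))"
```

```text
t: 29.25
ee_pos: [425.0, -38.9, 24.6]
orientation: [-2.136, -2.285, 0.018]
ft_force: [0.3, 2.9, 3.3]
width: 11.6
t29.25 p [425.  -38.9  24.6] x [-0.067  0.998  0.002] y [ 0.998  0.067 -0.017] z [-0.017  0.001 -1.   ] F [0.3 2.9 3.3] w11.6 q [-0.118  0.52   2.148 -0.003  0.491 -0.183]
```

View pics/s2.png

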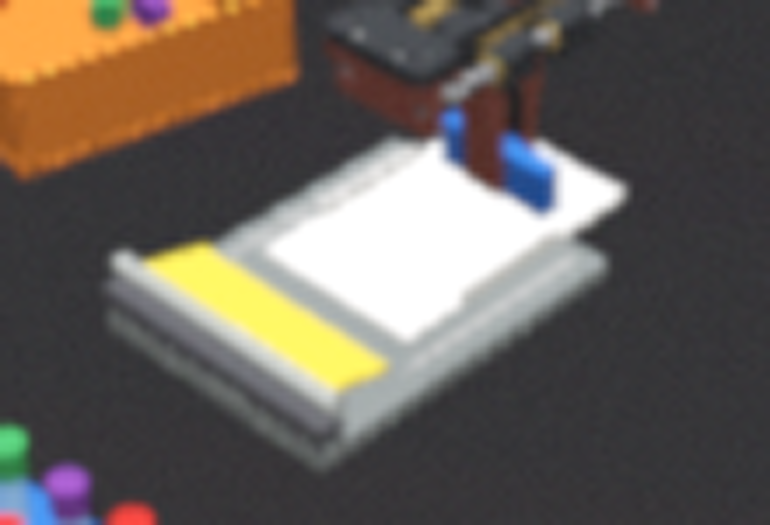

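```bash
python3 -m inch '[{"xyz":[0,0,0.1],"spin":0},{"xyz":[0,0.5,0.15],"spin":0},{"xyz":[0,1,0.15],"spin":0},{"xyz":[0,1.5,0.13],"spin":0},{"xyz":[0,2,0.12],"spin":0},{"xyz":[0,2.5,0.11],"spin":0}]'; python3 -m inch '[{"xyz":[0,0.5,0],"spin":0},{"xyz":[0,1,-0.02],"spin":0},{"xyz":[0,1.5,-0.02],"spin":0},{"xyz":[0,2,-0.03],"spin":0},{"xyz":[0,2.5,-0.04],"spin":0},{"xyz":[0,3,-0.05],"spin":0},{"xyz":[0,3,-0.05],"spin":0}]'; python3 -c "
from h import *
import cv2
pr()
a=ctrl.get_image('scene')[150:225,190:300,::-1]
b=ctrl.get_image('top')[150:225,215:325,::-1]
cv2.imwrite('pics/s3.png',cv2.resize(np.vstack([a,b]),(440*7//5,600),interpolation=cv2.INTER_CUBIC))"
```

```text
t: 29.9
ee_pos: [450.6, -37.3, 23.2]
orientation: [-2.137, -2.285, 0.018]
ft_force: [-1.4, -0.1, 3.9]
width: 11.8
t: 30.6
ee_pos: [481.9, -35.2, 23.4]
orientation: [-2.138, -2.287, 0.016]
ft_force: [1.0, 0.1, 3.5]
width: 11.9
t30.60 p [481.9 -35.2  23.4] x [-0.067  0.998  0.002] y [ 0.998  0.067 -0.015] z [-0.015  0.001 -1.   ] F [1.  0.1 3.5] w11.9 q [-9.700e-02  5.660e-01  2.029e+00 -2.000e-03  5.610e-01 -1.630e-01]
```

View pics/s3.png

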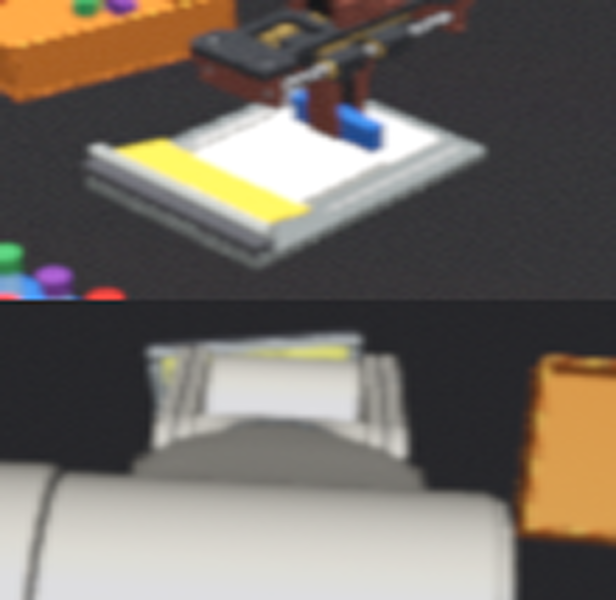

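```bash
python3 -m inch '[{"xyz":[0,0,0.1],"spin":0},{"xyz":[0,0,0.15],"spin":0},{"xyz":[0,0,0.2],"spin":0},{"xyz":[0,0,0.2],"spin":0},{"xyz":[0,0,0.2],"spin":0}]'; python3 -m inch '[{"xyz":[0,0,0.1],"spin":0},{"xyz":[0,0,0.1],"spin":0},{"xyz":[0,0,0.1],"spin":0}]'; python3 -c "
from h import *
pr()"
```

```text
t: 31.2
ee_pos: [481.7, -35.2, 21.8]
orientation: [-2.138, -2.287, 0.015]
ft_force: [-2.9, 0.6, 9.9]
width: 11.5
t: 31.5
ee_pos: [481.6, -35.2, 21.3]
orientation: [-2.139, -2.287, 0.014]
ft_force: [-3.0, 0.6, 10.9]
width: 11.7
t31.50 p [481.6 -35.2  21.3] x [-0.067  0.998  0.002] y [ 0.998  0.067 -0.014] z [-0.014  0.001 -1.   ] F [-3.   0.6 10.9] w11.7 q [-9.700e-02  5.700e-01  2.031e+00 -1.000e-03  5.550e-01 -1.630e-01]
```

```bash
python3 -m inch '[{"xyz":[0,0,0.1],"spin":0},{"xyz":[0,0,0.2],"spin":0},{"xyz":[0,0,0.2],"spin":0},{"xyz":[0,0,0.2],"spin":0}]'; python3 -c "
from h import *
import cv2
pr()
im=ctrl.get_image('wrist')[:,:,::-1]
cv2.imwrite('pics/w5.png',cv2.resize(im[60:300],(800,375),interpolation=cv2.INTER_CUBIC))"
```

```text
t: 31.9
ee_pos: [481.6, -35.2, 20.9]
orientation: [-2.139, -2.287, 0.013]
ft_force: [-7.4, 1.2, 28.6]
width: 11.6
t31.90 p [481.6 -35.2  20.9] x [-0.067  0.998  0.001] y [ 0.998  0.067 -0.013] z [-0.013  0.001 -1.   ] F [-7.4  1.2 28.6] w11.6 q [-9.700e-02  5.710e-01  2.031e+00 -1.000e-03  5.530e-01 -1.630e-01]
```

```bash
python3 -c "
from h import *
import cv2
pr()
im=ctrl.get_image('wrist').astype(int);r,g,b=im[...,0],im[...,1],im[...,2]
Y=(r>150)&(g>150)&(b<110)
th=np.radians(3.8);ex=np.array([np.cos(th),np.sin(th)]);ey=np.array([-ex[1],ex[0]]);cen=np.array([524.5,-32.5])
bx=lambda u,v,z:((lambda p:((p-cen)@ex,(p-cen)@ey))(ww(u,v,z)[:2]))
W=(r>170)&(g>170)&(b>170)
for v in range(110,290,12):
    u=np.where(Y[v])[0]
    if len(u)>3: print(v,'flap edge u',u[0],u[-1],'bed xy',np.round(bx(u[0],v,23),1))
for u in range(190,360,15):
    v=np.where(W[:,u])[0]
    if len(v)>3: print(u,'white top rows',v[0],'bed xy z16',np.round(bx(u,v[0],16),1),'z12',np.round(bx(u,v[0],12),1))
"
```

```text
t31.95 p [481.6 -35.2  20.9] x [-0.067  0.998  0.001] y [ 0.998  0.067 -0.013] z [-0.013  0.001 -1.   ] F [-6.3  0.5 28. ] w11.8 q [-9.700e-02  5.710e-01  2.031e+00 -1.000e-03  5.530e-01 -1.630e-01]
122 flap edge u 438 511 bed xy [45.3 64. ]
134 flap edge u 436 511 bed xy [45.2 58.2]
146 flap edge u 434 511 bed xy [45.2 52.3]
158 flap edge u 433 511 bed xy [45.6 46.2]
170 flap edge u 431 511 bed xy [45.5 40. ]
182 flap edge u 429 511 bed xy [45.4 33.6]
194 flap edge u 427 511 bed xy [45.4 27.1]
206 flap edge u 425 511 bed xy [45.3 20.5]
218 flap edge u 424 511 bed xy [45.7 13.8]
230 flap edge u 422 511 bed xy [45.7  6.8]
242 flap edge u 420 508 bed xy [45.6 -0.2]
254 flap edge u 418 505 bed xy [45.5 -7.5]
266 flap edge u 416 502 bed xy [ 45.4 -14.9]
278 flap edge u 415 499 bed xy [ 45.9 -22.5]
190 white top rows 122 bed xy z16 [-78.3  63.3] z12 [-79.2  63.1]
205 white top rows 122 bed xy z16 [-70.5  63.4] z12 [-71.2  63.1]
220 white top rows 122 bed xy z16 [-62.7  63.4] z12 [-63.2  63.1]
235 white top rows 122 bed xy z16 [-55.   63.4] z12 [-55.3  63.1]
250 white top rows 122 bed xy z16 [-47.2  63.4] z12 [-47.4  63.1]
265 white top rows 122 bed xy z16 [-39.5  63.4] z12 [-39.4  63.1]
280 white top rows 122 bed xy z16 [-31.8  63.4] z12 [-31.5  63.2]
295 white top rows 122 bed xy z16 [-24.   63.4] z12 [-23.6  63.2]
310 white top rows 122 bed xy z16 [-16.3  63.5] z12 [-15.7  63.2]
325 white top rows 122 bed xy z16 [-8.6 63.5] z12 [-7.8 63.2]
340 white top rows 122 bed xy z16 [-0.9 63.5] z12 [ 0.  63.2]
355 white top rows 122 bed xy z16 [ 6.7 63.5] z12 [ 7.9 63.2]
```

```bash
python3 -c "
from h import *
pr()
im=ctrl.get_image('wrist').astype(int)
th=np.radians(3.8);ex=np.array([np.cos(th),np.sin(th)]);ey=np.array([-ex[1],ex[0]]);cen=np.array([524.5,-32.5])
bx=lambda u,v,z:((lambda p:((p-cen)@ex,(p-cen)@ey))(ww(u,v,z)[:2]))
W=im.min(2)>170
for u in range(175,430,20):
    v=np.where(W[130:,u])[0]
    if len(v): print(u,v[0]+130,np.round(bx(u,v[0]+130,16),1))
for v in (165,180,195): 
    u=np.where(W[v])[0]; print('row',v,'rear u',u[0],np.round(bx(u[0],v,16),1))
"
```

```text
t32.00 p [481.6 -35.2  20.9] x [-0.067  0.998  0.001] y [ 0.998  0.067 -0.013] z [-0.013  0.001 -1.   ] F [-6.5 -0.1 28.6] w11.9 q [-9.700e-02  5.710e-01  2.031e+00 -1.000e-03  5.530e-01 -1.630e-01]
195 147 [-76.4  50.4]
215 147 [-65.8  50.4]
235 147 [-55.2  50.5]
255 147 [-44.7  50.5]
275 147 [-34.1  50.5]
295 149 [-23.6  49.5]
315 149 [-13.   49.5]
335 149 [-2.5 49.6]
355 149 [ 7.9 49.6]
375 149 [18.4 49.6]
395 149 [28.9 49.6]
415 147 [39.2 50.7]
row 165 rear u 183 [-83.3  40.7]
row 180 rear u 184 [-83.3  32.4]
row 195 rear u 185 [-83.3  23.8]
```

```bash
python3 -c "
from workcell import ctrl
print(ctrl.close_job())"
```

```text
the job is handed in; nothing more can be done
None
```

The three caps are in the tub. The plate is tucked under the flap and pressed flat on the bed, still held by the grip wall. I handed the job in at about 32 s.

**How it went**
- **Tilting:** the moves have no tilt, so I leaned the tool about 22° by pushing against the arm's outer reach limit. I gripped the wall by its ends and half-turned the plate over the tub to tip it.
- **Regrip:** I set the plate back on the bench, brought the tool upright at the inner reach limit, and pinched the wall along the plate's x as described. Then I slid the plate in over the lifter bar and pressed.

**Last checks, in the bed frame**
- **Caps:** all three were seen in the tub right after tipping.
- **Position:** the plate's rear edge is at x = −83.3 mm, so the front edge is at about 76.7 mm, roughly 31 mm under the flap. The left side is at y ≈ 50 mm along its whole length, which means centred, square and flat.
- **Flap:** its free edge lies straight at x ≈ 45.4 mm, so it is not lifted.
- **Press and grip:** about 28 N downward, with the fingers closed on 11.9 mm of wall.

**Doubts**
- **Joint range:** while straightening the tool, joints 2 and 3 read −0.903 and 2.581, against stated limits of −0.9 and 2.58. That is either rounding or a tiny overshoot.
- **Caps' path:** they slid off partly diagonally. I did not watch them leave, so one may have gone over a front corner.
- **Set down between:** I released the plate on the bench between tipping and tucking.
- **Last picture:** the picture limit stopped my final look, so the last check was done by image code instead.

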